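# Sort the almond biscuits and drop the broken ones with the pedal shutter

## Robot

A 7-joint arm with a two-finger parallel gripper is mounted at the origin on a cart in front of the work surface, level with it; the furniture and walls round the work are solid. World frame = base frame: x ahead of the robot, y to its left, z up, the work surface at z = 0. Lengths are in mm, angles in rad, forces in N, time in s.
With the tool pointing down it reaches from about 350 to 900 mm from the base axis. Payload 8.1 kg.
Tool frame: the origin (TCP) lies at the very end of the fingers, on their centre line; the grasp point (between the pads) lies bot.hold_point_z behind it (bot.hold_point_z is the distance from the TCP to the grasp point, in mm); z points along the fingers, y is the direction in which the jaws open and shut (so a half turn about z gives the same grasp; the last joint's range is limited). The gripper opens to 85 mm and grips with 20 to 120 N. Pads are 22 mm wide; open, the fingers measure 114 mm over their backs; the gripper's body (76 mm by 85 mm) begins 54 mm behind the grasp point. The pads swing forward as they close: fully open they stand 13 mm farther back than shut.
Start: joints at [-1.255, 0.434, 0.025, 1.573, -0.012, 1.134, -0.075], TCP at [254.193, 570.988, 231.323] pointing down, gripper open.
Joint ranges: [-2.62, 2.62], [-0.44, 2.09], [-1.27, 1.32], [0.08, 2.57], [-1.32, 4.46], [0.12, 2], [-2.74, 2.74]. Speed limits (rad/s): [2.22, 2.22, 3.01, 3.01, 3.14, 3.14, 3.14].

## Interface

Orientations are given as a 3x3 rotation matrix whose columns are the frame's x, y, z axes.
In Python, from rig import bot gives the robot as it stands.
- The arm moves only by the tool arm_command, never from a script. Its arguments are lists of equal length, an entry for each row: "translation": the shift along the tool's x, y, z in mm, a list of three; "turn": the turn about the tool's z in degrees; "gripper": the closure, from -1 (fully open) to 1 (shut). In form: {"translation": [[x, y, z], ...], "turn": [turn, ...], "gripper": [gripper, ...]}. A call has 1 to 10 rows; each row is the pose to reach, as a shift and turn from the pose commanded when the call began, along the tool's axes at that moment; what a row does not reach only later rows make up. A row lasts 1/8 s, in which the tool goes at most 62.5 mm and 10.7 degrees, less where a joint would pass 70% of its speed; a pose out of reach is approached as far as the arm can. A call with a gripper value outside its range is refused whole. The fingers move at their own pace and stop on an object; the grip force is fixed at half the most. Time passes only in rows, so rows that repeat a pose let the fingers close. It gives the time, the measured TCP pose, the force and the opening at its end, in the units of the state.
- bot.state(): the state, without advancing time (a new reading comes with each control period).
- bot.camera(name): name is "scene" or "top" or "wrist"; returns a dict with "frame" (480x640x3 uint8, red, green, blue), "vertical_fov" (degrees; the focal length in pixels is half the picture's height over the tangent of half this angle, whatever the lens; pixels are square), "cx", "cy" (the principal point, pixels), "rvec" (rotation vector, rad) and "tvec" (3), from world to camera coordinates, as OpenCV has them; the wrist camera has in their place "hand_eye" (4x4, takes a point from camera to tool coordinates, whose origin is the TCP and whose axes are the flange's). Camera axes: x right, y down, z forward; pixel columns grow to the right and rows downward; lengths in mm; the calibration is good to about 2 mm. A picture is of the moment at which its call begins: read the wrist's pose just before it. There is no depth.
- bot.hand_in(): hands the job in, once; it reports no verdict.
The state is a dict: "time_s": time; "joint_positions": joint angles; "qd": joint speeds; "effort": joint torques, N m; "eef_pos": TCP position; "orientation": TCP orientation; "ft_force": force on the tool from outside, world axes, zero at the start; "moment": the same for the moment, N m; "opening": opening from 0.0 (shut) to 1.0 (fully open).
Only numpy, scipy, OpenCV 4.12 (cv2) and the standard library are available. Lean on these libraries where they do the work, as an engineer would, in place of code of your own. Each camera call takes 0.05 s, during which the arm holds its last target.

## Task

Sort the batch of almond biscuits on the cooling board: lay every whole, full-length one flat on the floor of the serving tray, side by side and not stacked, and lay every broken one (snapped short or with a corner missing) on the closed sliding shutter in the mouth of the scrap unit. Once all the broken ones lie on the shutter, press the pedal right down to its stop, hold it there for a moment so that they drop into the scrap space, and let it come back up. Leave the number stands and the tent card alone.

Things in the scene. Friction and masses are not known exactly. Their poses are not given: they have to be found in the camera images.
- biscuit_1: Hard almond biscuit (baked brown bar), 28 mm wide (its y) and 22 mm thick (its z); origin at the middle of its outline and thickness; long axis = its x. A whole one: full length 84 mm, straight sides, both ends square. May be absent.
- biscuit_2: Hard almond biscuit (baked brown bar), 28 mm wide (its y) and 22 mm thick (its z); origin at the middle of its outline and thickness; long axis = its x. A whole one: full length 84 mm, straight sides, both ends square. May be absent.
- biscuit_3: Hard almond biscuit (baked brown bar), 28 mm wide (its y) and 22 mm thick (its z); origin at the middle of its outline and thickness; long axis = its x. A whole one: full length 84 mm, straight sides, both ends square. May be absent.
- biscuit_4: Hard almond biscuit (baked brown bar), 28 mm wide (its y) and 22 mm thick (its z); origin at the middle of its outline and thickness; long axis = its x. A broken one: snapped short, only 52 mm long, with a ragged stepped end at its +x end (its last 8 mm are partly missing). May be absent.
- biscuit_5: Hard almond biscuit (baked brown bar), 28 mm wide (its y) and 22 mm thick (its z); origin at the middle of its outline and thickness; long axis = its x. A broken one: snapped short, only 56 mm long, with a ragged stepped end at its -x end (its last 8 mm are partly missing). May be absent.
- biscuit_6: Hard almond biscuit (baked brown bar), 28 mm wide (its y) and 22 mm thick (its z); origin at the middle of its outline and thickness; long axis = its x. A broken one: snapped short, only 50 mm long, with a ragged stepped end at its +x end (its last 8 mm are partly missing). May be absent.
- biscuit_8: Hard almond biscuit (baked brown bar), 28 mm wide (its y) and 22 mm thick (its z); origin at the middle of its outline and thickness; long axis = its x. A broken one: snapped short, only 54 mm long, with a ragged stepped end at its -x end (its last 8 mm are partly missing). May be absent.
- biscuit_7: Hard almond biscuit (baked brown bar), 28 mm wide (its y) and 22 mm thick (its z); origin at the middle of its outline and thickness; long axis = its x. A broken one: 84 mm long, but one corner is gone: full width only from x = -42 to +12 mm; from there to x = +42 mm only the strip y = -14 to -2 mm is left. Grip it across the full-width part, e.g. at x = -15 mm. May be absent.
- cooling_board: Fixed flat wooden board, 280 (its x) x 200 (its y) x 10 mm, origin at the centre of its underside. At the start all biscuits lie flat on it, long axes roughly along its y, in two columns about 100 mm apart and rows about 70 mm apart.
- serving_tray: Fixed shallow light-wood tray, 112 (its x) x 176 (its y) mm outside, rim 14 mm high, walls and floor 5 mm thick; origin at the centre of its underside. Takes three biscuits side by side with their long axes along its x, about 50 mm apart in y.
- scrap_unit: Fixed scrap unit on a steel base plate 270 x 182 x 10 mm (origin near the middle of the plate's underside; its x points away from the robot). Its rear half is a box with clear walls, x = -5 to +137 mm, y = -91 to +91 mm, top rim 195 mm up, walls 6 mm; a flat sliding steel shutter 30 mm below the rim closes the mouth, and below it is the scrap space, down to the base plate. The pedal is in front, toward the robot.
- trap (a point): Centre of the upper face of the closed shutter, fixed to the scrap unit (axes like scrap_unit's: x away from the robot, z up). The mouth above it is 130 mm (x) by 170 mm (y) inside, with its rim 30 mm higher. The shutter carries the biscuits firmly; as the pedal goes down it slides away to the rear (+x) through a slot in the back wall, everything on it drops into the scrap space, 155 mm deep, and as the pedal comes up it slides shut again.
- pedal (a joint): Angle of the spring pedal (rad): 0 = up at rest, 0.42 = down at its stop. Linked to the shutter (which slides back by 0.32 m per rad). It springs back up by itself when let go.
- pedal_pad (a point): Where to press: on top of the ribbed rubber pad of the pedal; moves with it. The pedal plate, 110 x 74 mm, is hinged 90 mm beyond this point (scrap unit +x), 55 mm up; at rest it slopes up toward the robot. Pressed straight down, this point sinks 38 mm to the stop (81 to 43 mm above the counter); force about 3.5 N at first, 6 N at the stop, up to 8 N more when the shutter is loaded.
- table_number_2: Small number stand: wooden puck 46 mm across with an upright dark card, 98 mm high; origin at the centre of its underside. Bystander, to be left alone.
- table_number_3: Small number stand: wooden puck 46 mm across with an upright dark card, 98 mm high; origin at the centre of its underside. Bystander, to be left alone.
- tent_card_1: Dark folded tent card 85 x 49 x 54 mm; origin at the centre of its underside. Bystander, to be left alone.
There are look-alikes about, which are no part of the job. Leave any green look-alike of the biscuit_4 alone.

How it is judged:
By the outcome, as a careful person would: the job done as asked, in the order asked, and still so for the second after the job is handed in, with the robot touching nothing.
Of biscuit_1, biscuit_2, biscuit_3 only 2 to 3 are there at a start; the rules pass over those that are not, and their reading is None.
Of biscuit_4, biscuit_5, biscuit_6, biscuit_7, biscuit_8 only 4 to 5 are there at a start; the rules pass over those that are not, and their reading is None.
At some moment in a run one of biscuit_1, biscuit_2, biscuit_3, biscuit_4, biscuit_5, biscuit_6, biscuit_7, biscuit_8 may be knocked a few centimetres aside while the robot is not near it.
Once in a run the grip may slacken for a moment while it holds something.
It also fails if it takes over 210 s, if anything falls off the work surface, if the arm or the gripper's body presses on something with over 40 N, if the wrist force passes 120 N, or if a joint passes its speed limit or range.

## Working session

There is one attempt and no reset: what is moved stays moved. The work goes in short steps, Python scripts to look and compute and a tool call to move; the robot and the scene stay as the last step left them, time stands still between calls to the robot, and variables do not carry over. Pictures are saved under pics/ and viewed, and the job is handed in when it is done.

Besides the shell and the picture viewer there is one more tool, called after "Request:" as name([rows], argument=value, ...), one row to a line, values as JSON. arm_command: Moves the arm, as the interface text tells. Its arguments: {"type":"object","properties":{"translation":{"type":"array","items":{"type":"array","items":{"type":"number"}}},"turn":{"type":"array","items":{"type":"number"}},"gripper":{"type":"array","items":{"type":"number"}}},"required":["translation","turn","gripper"]}

```bash
mkdir -p pics; ls
python3 - <<'E'
from rig import bot
import cv2,numpy as np
s=bot.state();print(s['time_s'],s['eef_pos'],np.round(s['orientation'],3),s['opening'],bot.hold_point_z)
for n in ['scene','top','wrist']:
    c=bot.camera(n);cv2.imwrite(f'pics/{n}0.png',c['frame'][:,:,::-1])
    print(n,{k:v for k,v in c.items() if k!='frame'})
E
```

```text
pics
0.0 [254.01021618 570.4913282  230.52333225] [[-0.914  0.407 -0.001]
 [ 0.407  0.914 -0.002]
 [-0.    -0.002 -1.   ]] 0.9972831539602781 18.700000000000003
scene {'vertical_fov': 48.227702170451806, 'cx': 315.5711637396023, 'cy': 236.92217163595882, 'rvec': array([ 0.7061083 , -2.63370976,  1.09363786]), 'tvec': array([ 504.23779821,  211.47577551, 1619.24954879])}
top {'vertical_fov': 53.361154862389434, 'cx': 319.03235832390396, 'cy': 236.11249048615193, 'rvec': array([ 2.12440829, -2.12248583,  0.15862862]), 'tvec': array([  82.45698999,  519.12649048, 1199.04755032])}
wrist {'vertical_fov': 67.07586902152123, 'cx': 316.24229558513906, 'cy': 235.91808838182934, 'hand_eye': array([[ 3.20172119e-04, -9.61372063e-01, -2.75251982e-01,
         7.04624901e+01],
       [ 9.99999662e-01,  9.94547194e-05,  8.15830719e-04,
        -2.28266939e-01],
       [-7.56941753e-04, -2.75252150e-01,  9.61371770e-01,
        -1.42228647e+02],
       [ 0.00000000e+00,  0.00000000e+00,  0.00000000e+00,
         1.00000000e+00]])}
```

View pics/top0.png

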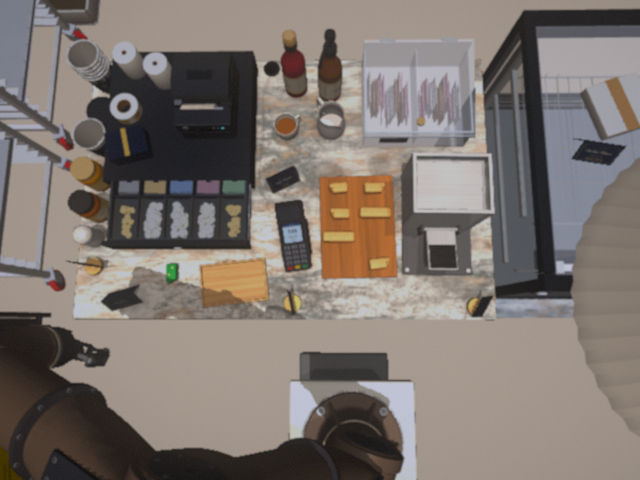

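View pics/scene0.png

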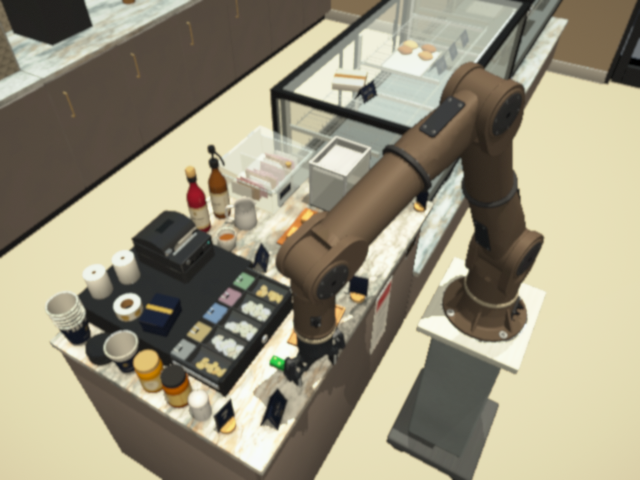

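View pics/wrist0.png

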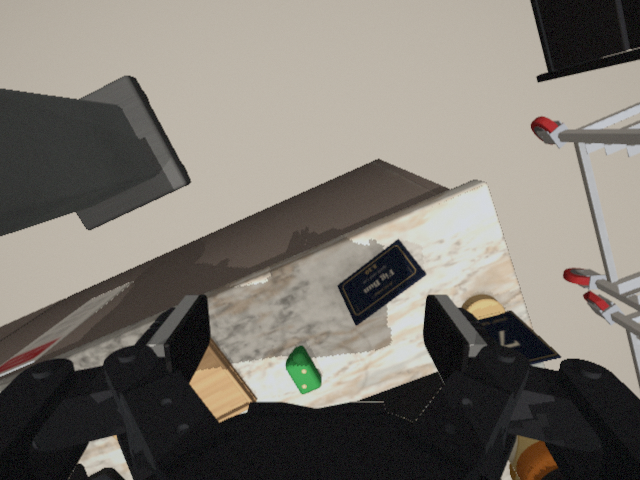

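```bash
cat > h.py <<'E'
from rig import bot
import cv2,numpy as np
np.set_printoptions(suppress=True,precision=1,linewidth=150)
def cam(n):
    s=bot.state();c=bot.camera(n)
    h,w=c['frame'].shape[:2];f=h/2/np.tan(np.radians(c['vertical_fov'])/2)
    K=np.array([[f,0,c['cx']],[0,f,c['cy']],[0,0,1.]])
    if n=='wrist':
        T=np.eye(4);T[:3,:3]=s['orientation'];T[:3,3]=s['eef_pos'];T=T@np.array(c['hand_eye'])
        R=T[:3,:3].T;t=-R@T[:3,3]
    else:
        R=cv2.Rodrigues(np.array(c['rvec']))[0];t=np.array(c['tvec']).ravel()
    return c['frame'],K,R,t
def pix2w(uv,K,R,t,z):
    uv=np.atleast_2d(uv).astype(float);d=np.c_[uv,np.ones(len(uv))]@np.linalg.inv(K).T@R
    o=-R.T@t
    return o+d*((z-o[2])/d[:,2])[:,None]
def w2pix(p,K,R,t):
    q=np.atleast_2d(p)@R.T+t
    q=q@K.T;return q[:,:2]/q[:,2:]
def save(n,fr): cv2.imwrite(f'pics/{n}.png',fr[:,:,::-1])
E
python3 - <<'E'
from h import *
fr,K,R,t=cam('top')
print('cam',-R.T@t)
save('top1',cv2.resize(fr[140:330,150:500],None,fx=2.2,fy=2.2,interpolation=cv2.INTER_CUBIC))
for n,uv,z in [('board',[(320,177),(396,177),(397,277),(321,278)],10),('tray',[(201,263),(266,260),(268,303),(203,307)],14),('bisc',[(339,187),(374,187),(340,213),(375,212),(338,237),(379,264)],32),('boxrim',[(413,154),(491,153),(493,213),(413,213)],195),('padal',[(427,230),(456,230),(456,268),(428,268)],70),('baseplate',[(405,272),(471,272)],10),('stands',[(291,300),(172,272),(475,305)],0)]:
    print(n);print(pix2w(uv,K,R,t,z))
E
```

```text
cam [ 309.1   57.4 1270.9]
board
[[ 689.2   81.4   10. ]
 [ 688.5 -125.9   10. ]
 [ 415.7 -121.9   10. ]
 [ 412.9   78.2   10. ]]
tray
[[452.1 397.2  14. ]
 [460.2 224.2  14. ]
 [347.1 216.5  14. ]
 [336.4 386.8  14. ]]
bisc
[[654.6  30.1  32. ]
 [654.3 -63.4  32. ]
 [583.4  27.7  32. ]
 [585.9 -64.9  32. ]
 [518.9  33.3  32. ]
 [447.6 -72.9  32. ]]
boxrim
[[ 688.6 -140.1  195. ]
 [ 690.2 -321.9  195. ]
 [ 546.7 -318.1  195. ]
 [ 547.  -135.8  195. ]]
padal
[[ 530.3 -192.4   70. ]
 [ 530.2 -265.8   70. ]
 [ 433.3 -261.4   70. ]
 [ 433.3 -191.5   70. ]]
baseplate
[[ 428.9 -143.2   10. ]
 [ 429.  -316.1   10. ]]
stands
[[ 355.5  157.5    0. ]
 [ 429.4  478.2    0. ]
 [ 343.4 -325.     0. ]]
```

View pics/top1.png

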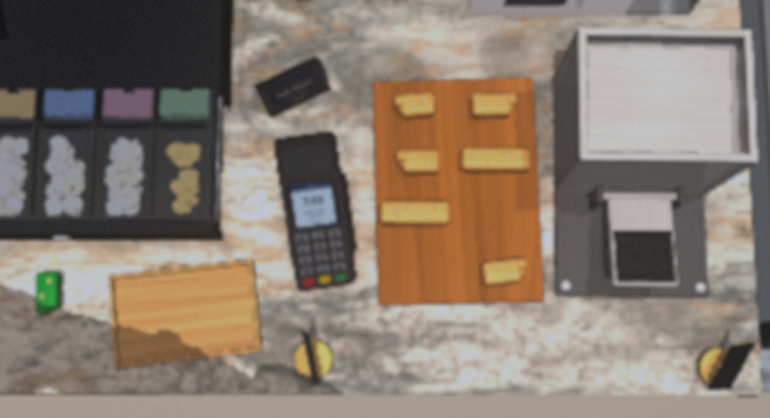

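```bash
cat >> h.py <<'E'
def ang():
    O=np.array(bot.state()['orientation']);return np.degrees(np.arctan2(O[1,0],O[0,0]))
def go(x,y,z,a=None):
    """print tool-frame shift from the present to TCP world x,y,z with tool-x world angle a"""
    s=bot.state();O=np.array(s['orientation']);d=np.array([x,y,z])-s['eef_pos']
    c=ang();tr=0 if a is None else -((a-c+180)%360-180)
    print('t',round(s['time_s'],2),'at',np.array(s['eef_pos']),'ang',round(c,1),'shift',O.T@d,'dist',np.linalg.norm(d).round(),'turn',round(tr,1))
E
python3 -c "
from h import *
go(540,-20,330,90)"
```

```text
t 0.2 at [254.1 570.7 230.8] ang 156.0 shift [-501.5 -423.4  -98.7] dist 664.0 turn 66.0
```

Request:
arm_command([
  [-100, -80, -50],
  [-150, -120, -70],
  [-200, -160, -90],
  [-250, -200, -100],
  [-300, -240, -100],
  [-350, -280, -100],
  [-400, -320, -100],
  [-440, -360, -100],
  [-480, -390, -100],
  [-500, -425, -100],
], turn=[5, 10, 20, 30, 40, 50, 60, 66, 66, 66], gripper=[-1, -1, -1, -1, -1, -1, -1, -1, -1, -1])

```text
time_s: 1.45
eef_pos: [523.8, 21.4, 330.9]
orientation: [[-0.001, 1.0, 0.001], [1.0, 0.001, 0.0], [0.0, 0.001, -1.0]]
ft_force: [0.3, 1.5, -0.1]
opening: 1.0
```

```bash
python3 -c "
from h import *
go(540,-20,330,90);print(bot.state()['joint_positions'])
fr,K,R,t=cam('wrist');save('w1',fr);np.savez('w1.npz',fr=fr,K=K,R=R,t=t)"
```

```text
t 1.45 at [523.8  21.4 330.9] ang 90.0 shift [-41.4  16.1   0.9] dist 44.0 turn 0.0
[-0.6  0.2  0.5  1.7 -0.1  1.3 -0. ]
```

View pics/w1.png

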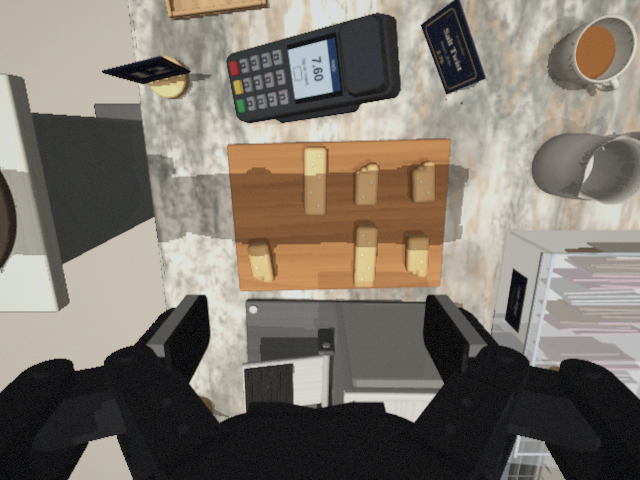

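```bash
python3 -c "
from h import *
d=np.load('w1.npz');save('w1z',cv2.resize(d['fr'][130:300,225:460],None,fx=3.4,fy=3.4,interpolation=cv2.INTER_CUBIC))"
```

```text
(no output)
```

View pics/w1z.png

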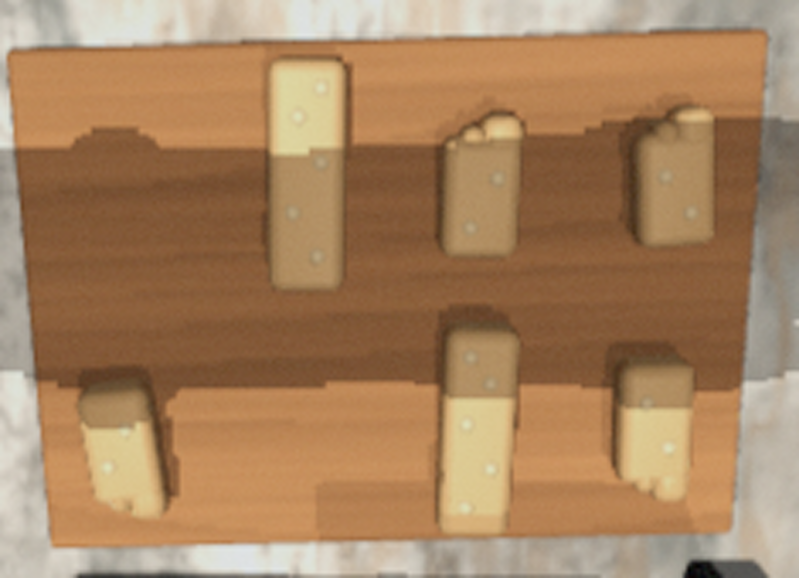

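```bash
python3 -c "
from h import *
d=np.load('w1.npz');K,R,t=d['K'],d['R'],d['t']
print(-R.T@t)
for n,pts in dict(A=[(272,60),(346,60),(343,288),(270,288)],B=[(446,150),(519,140),(516,253),(442,253)],C=[(639,135),(714,125),(713,243),(637,243)],D=[(82,400),(150,385),(165,515),(97,500)],E=[(448,335),(518,335),(508,530),(441,530)],F=[(620,368),(693,368),(690,495),(617,480)],board=[(10,50),(767,32),(730,530),(52,545)]).items():
    p=np.array(pts)/3.4+[225,130]
    q=pix2w(p,K,R,t,10 if n=='board' else 32)[:,:2];print(n,q.mean(0),q.ravel())
"
```

```text
[523.1  91.3 473.1]
A [522.5  33.5] [510.1  74.1 535.8  74.1 535.5  -7.1 508.7  -7.2]
B [584.7  25.4] [571.7  43.  597.4  46.6 598.3   5.9 571.4   5.9]
C [654.4  29.9] [639.9  48.4 666.1  51.9 669.6   9.7 642.    9.6]
D [452.5 -70.6] [437.7 -50.3 463.5 -44.4 467.4 -96.9 441.4 -90.7]
E [587.4 -64. ] [ 574.5  -24.9  600.5  -24.9  600.3 -103.1  574.3 -103.1]
F [654.1 -61.5] [639.2 -37.6 666.4 -37.6 669.7 -88.5 641.1 -82.3]
board [554.  -18.1] [ 413.8   76.7  689.5   83.3  694.6 -112.7  418.1 -119.6]
```

```bash
python3 -c "
from h import *
go(521.5,33,100,90);go(521.5,33,13,90)"
```

```text
t 1.5 at [525.2  11.4 331.4] ang 89.5 shift [ 22.6  -4.5 231.3] dist 232.0 turn -0.5
t 1.5 at [525.2  11.4 331.4] ang 89.5 shift [ 23.   -4.7 318.3] dist 319.0 turn -0.5
```

Request:
arm_command([
  [20, -8, 50],
  [54, -16, 110],
  [54, -16, 170],
  [54, -16, 225],
  [54, -16, 231],
  [54, -16, 231],
], turn=[0, 0, 0, 0, 0, 0], gripper=[-0.2, -0.2, -0.2, -0.2, -0.2, -0.2])

```text
time_s: 2.25
eef_pos: [507.9, 77.0, 100.9]
orientation: [[0.0, 1.0, 0.001], [1.0, -0.0, 0.0], [0.0, 0.001, -1.0]]
ft_force: [-0.2, 0.1, 0.9]
opening: 0.601
```

```bash
python3 -c "
from h import *
go(521.5,33,13,90)
print(bot.state()['opening'],bot.state()['ft_force'])
fr,K,R,t=cam('wrist');save('w2',fr)
go(521.5,33,13,90)
"
```

```text
t 2.25 at [507.9  77.  100.9] ang 90.0 shift [-44.   13.6  88. ] dist 99.0 turn -0.0
0.6010361619380415 [-0.2  0.1  0.9]
t 2.3 at [508.6  77.1 101.7] ang 90.0 shift [-44.2  12.7  88.7] dist 100.0 turn -0.0
```

View pics/w2.png

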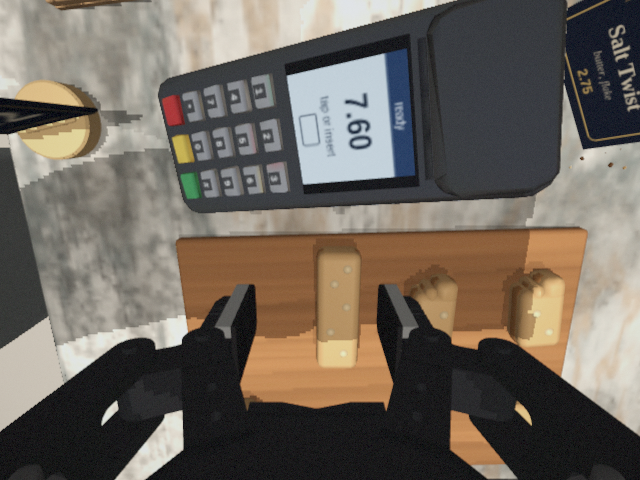

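Request:
arm_command([
  [-44, 13, 10],
  [-44, 13, 40],
  [-44, 13, 75],
  [-44, 13, 88],
  [-44, 13, 88],
  [-44, 13, 88],
  [-44, 13, 88],
  [-44, 13, 88],
  [-44, 13, 88],
], turn=[0, 0, 0, 0, 0, 0, 0, 0, 0], gripper=[-0.2, -0.2, -0.2, -0.2, -0.2, 1, 1, 1, 1])

```text
time_s: 3.42
eef_pos: [521.3, 33.3, 13.5]
orientation: [[-0.0, 1.0, 0.003], [1.0, 0.0, 0.001], [0.001, 0.003, -1.0]]
ft_force: [-1.1, 1.4, 8.2]
opening: 0.318
```

```bash
python3 -c "
from h import *
go(521.5,33,150,90)
"
```

```text
t 3.42 at [521.3  33.3  13.5] ang 90.0 shift [  -0.2    0.5 -136.5] dist 137.0 turn 0.0
```

Request:
arm_command([
  [0, 0, -50],
  [0, 0, -110],
  [30, -10, -170],
  [80, -40, -220],
  [130, -65, -220],
  [180, -90, -220],
  [230, -110, -220],
  [273, -122, -220],
  [273, -122, -220],
  [273, -122, -220],
], turn=[0, 0, -10, -20, -30, -40, -50, -60, -70, -80], gripper=[1, 1, 1, 1, 1, 1, 1, 1, 1, 1])

```text
time_s: 4.68
eef_pos: [397.9, 306.5, 232.7]
orientation: [[-0.986, 0.167, 0.001], [0.167, 0.986, 0.0], [-0.001, 0.001, -1.0]]
ft_force: [0.0, 0.6, -1.1]
opening: 0.308
```

```bash
python3 -c "
from h import *
go(397,351,150,183.6)
print(bot.state()['opening'])
fr,K,R,t=cam('wrist');save('w3',fr);np.savez('w3.npz',fr=fr,K=K,R=R,t=t)
"
```

```text
t 4.67 at [397.9 306.5 232.7] ang 170.4 shift [ 8.3 43.7 82.7] dist 94.0 turn -13.2
0.30803628786139553
```

View pics/w3.png

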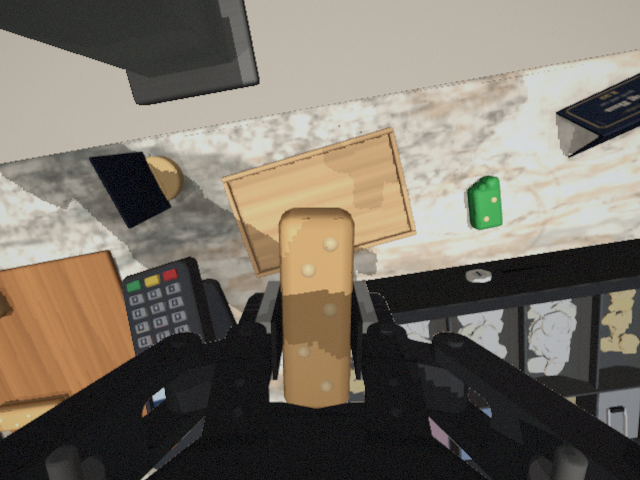

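```bash
python3 -c "
from h import *
d=np.load('w3.npz');K,R,t=d['K'],d['R'],d['t']
q=pix2w([(224,180),(391,130),(414,233),(259,274)],K,R,t,14)[:,:2];print(q,q.mean(0))
for a,b in [(0,1),(3,2)]: v=q[b]-q[a];print(np.degrees(np.arctan2(v[1],v[0])),np.linalg.norm(v))
for a,b in [(0,3),(1,2)]: v=q[b]-q[a];print(np.degrees(np.arctan2(v[1],v[0])),np.linalg.norm(v))
"
```

```text
[[358.4 220.7]
 [338.5 389.4]
 [444.4 401.7]
 [462.2 234. ]] [400.9 311.5]
96.70838454242585 169.89623139888778
96.05975465433167 168.61635376387244
7.293248283389032 104.62703640466147
6.5886146403574894 106.53063714643804
```

Request:
arm_command([
  [0, 0, 0],
  [0, 0, 0],
  [0, 0, 0],
], turn=[-7, -14, -14], gripper=[1, 1, 1])

```text
time_s: 5.1
eef_pos: [398.3, 305.8, 232.5]
orientation: [[-0.998, -0.066, 0.001], [-0.066, 0.998, 0.001], [-0.001, 0.0, -1.0]]
ft_force: [0.2, -0.6, -0.9]
opening: 0.317
```

```bash
python3 -c "
from h import *
go(397,351,150,183.6)
fr,K,R,t=cam('wrist');save('w4',cv2.resize(fr[110:310,200:440],None,fx=3.3,fy=3,interpolation=cv2.INTER_CUBIC));np.savez('w4.npz',fr=fr,K=K,R=R,t=t)
go(397,351,150,183.6)
fr,K,R,t=cam('top');save('t4',cv2.resize(fr[250:320,190:280],None,fx=8,fy=8,interpolation=cv2.INTER_CUBIC))
"
```

```text
t 5.1 at [398.3 305.8 232.5] ang -176.2 shift [-1.6 45.2 82.5] dist 94.0 turn 0.2
t 5.15 at [398.3 305.8 232.4] ang -176.3 shift [-1.6 45.1 82.4] dist 94.0 turn 0.1
```

View pics/w4.png

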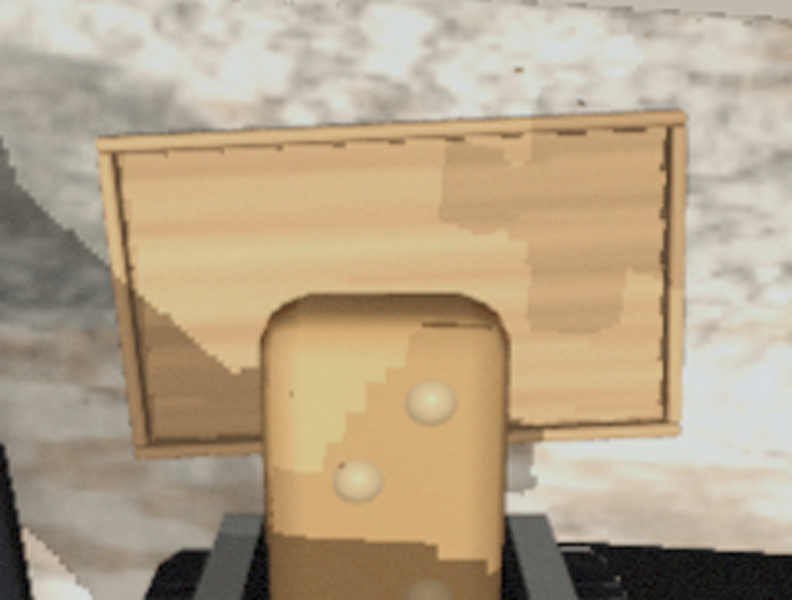

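View pics/t4.png

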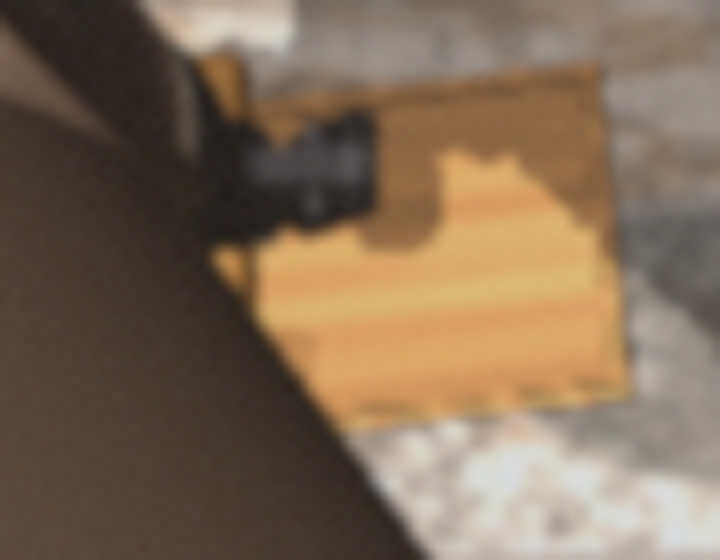

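```bash
python3 -c "
from h import *
d=np.load('w4.npz');K,R,t=d['K'],d['R'],d['t']
p=np.array([(98,140),(686,112),(680,436),(135,457)])/[3.3,3]+[200,110]
q=pix2w(p,K,R,t,14)[:,:2];print(q,q.mean(0))
for a,b in [(0,1),(3,2),(0,3),(1,2)]: v=q[b]-q[a];print(np.degrees(np.arctan2(v[1],v[0])),np.linalg.norm(v))
p=np.array([(265,330),(505,330)])/[3.3,3]+[200,110]
# held biscuit near end at its lower?? face
for z in (240,225): print(pix2w(p,K,R,t,z))
"
```

```text
[[356.7 218.9]
 [336.4 391. ]
 [446.3 404.2]
 [465.6 230.8]] [401.2 311.2]
96.74300571620526 173.34000178165374
96.36857524308493 174.47825080578377
6.243624292801741 109.57142861666021
6.835918555881054 110.70762738365711
[[361.1 289.7 240. ]
 [359.2 317.4 240. ]]
[[364.8 288.4 225. ]
 [362.7 319.2 225. ]]
```

```bash
python3 -c "
from h import *
go(394.4,349.5,60,186.6);go(394.4,349.5,9.5,186.6)
"
```

```text
t 5.2 at [398.2 305.9 232.2] ang -176.3 shift [  1.1  43.7 172.3] dist 178.0 turn -2.9
t 5.2 at [398.2 305.9 232.2] ang -176.3 shift [  1.1  43.7 222.8] dist 227.0 turn -2.9
```

Request:
arm_command([
  [1, 30, 20],
  [1, 43.7, 70],
  [1, 43.7, 125],
  [1, 43.7, 175],
  [1, 43.7, 210],
  [1, 43.7, 222.5],
  [1, 43.7, 222.5],
  [1, 43.7, 222.5],
  [1, 43.7, 222.5],
  [1, 43.7, 222.5],
], turn=[-3, -3, -3, -3, -3, -3, -3, -3, -3, -3], gripper=[1, 1, 1, 1, 1, 1, 1, 0.05, 0.05, 0.05])

```text
time_s: 6.45
eef_pos: [394.4, 349.8, 9.9]
orientation: [[-0.993, -0.122, 0.001], [-0.122, 0.993, 0.001], [-0.001, 0.001, -1.0]]
ft_force: [-0.2, -0.4, 0.1]
opening: 0.472
```

Request:
arm_command([
  [0, 0, 0],
  [0, 0, -30],
  [0, -20, -80],
  [0, -40, -140],
  [0, -60, -190],
  [0, -60, -190],
], turn=[0, 0, 0, 0, 0, 0], gripper=[0, 0, 0, 0, 0, 0])

```text
time_s: 7.2
eef_pos: [403.7, 289.8, 203.4]
orientation: [[-0.993, -0.119, 0.006], [-0.119, 0.993, 0.005], [-0.006, 0.004, -1.0]]
ft_force: [1.0, 0.1, -0.6]
opening: 0.504
```

```bash
python3 -c "
from h import *
go(586,-64,150,90)
print(bot.state()['opening'])
fr,K,R,t=cam('wrist');save('w5',fr)
"
```

```text
t 7.2 at [403.7 289.8 203.4] ang -173.2 shift [-138.5 -373.2   52.8] dist 402.0 turn 96.8
0.5037960432261017
```

View pics/w5.png

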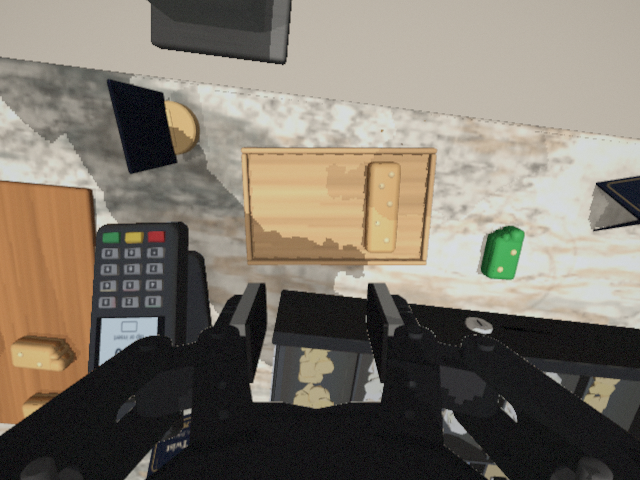

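Request:
arm_command([
  [-20, -50, 0],
  [-40, -110, 0],
  [-60, -165, 0],
  [-80, -220, 0],
  [-100, -275, 0],
  [-120, -330, 0],
  [-138, -373, 0],
  [-138, -373, 10],
  [-138, -373, 20],
  [-138, -373, 20],
], turn=[10, 20, 30, 40, 50, 60, 70, 80, 90, 97], gripper=[-0.2, -0.2, -0.2, -0.2, -0.2, -0.2, -0.2, -0.2, -0.2, -0.2])

```text
time_s: 8.5
eef_pos: [582.6, -62.8, 176.6]
orientation: [[0.005, 1.0, -0.004], [1.0, -0.005, -0.001], [-0.001, -0.004, -1.0]]
ft_force: [0.3, 0.4, 0.1]
opening: 0.602
```

```bash
python3 -c "
from h import *
go(586.5,-64,13,90)
fr,K,R,t=cam('wrist');save('w6',fr);np.savez('w6.npz',fr=fr,K=K,R=R,t=t)
go(586.5,-64,13,90)
"
```

```text
t 8.5 at [582.6 -62.8 176.6] ang 89.7 shift [ -1.    4.6 163.6] dist 164.0 turn -0.3
t 8.55 at [582.8 -62.7 177. ] ang 89.5 shift [ -1.2   4.3 164. ] dist 164.0 turn -0.5
```

View pics/w6.png

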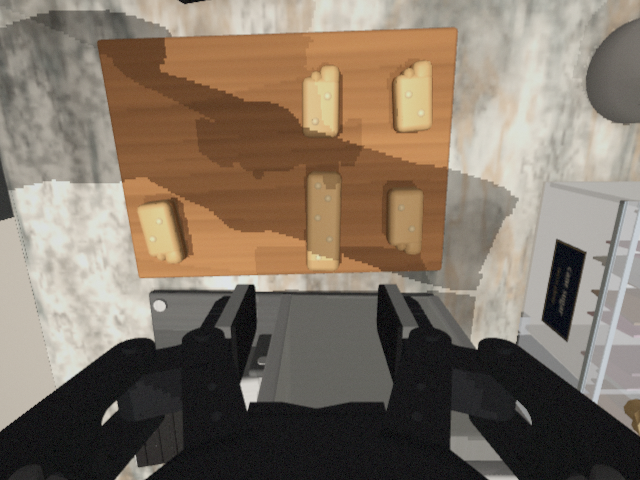

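```bash
python3 -c "
from h import *
d=np.load('w6.npz');K,R,t=d['K'],d['R'],d['t']
for n,pts in dict(E=[(308,177),(340,174),(340,270),(307,268)],B=[(303,82),(339,82),(339,136),(303,134)],C=[(397,80),(431,80),(431,130),(397,132)],F=[(389,190),(423,190),(420,250),(388,248)],D=[(138,207),(173,200),(186,258),(153,262)]).items():
    q=pix2w(np.array(pts),K,R,t,32)[:,:2];print(n,q.mean(0),q.ravel())
"
```

```text
E [587.5 -64.8] [ 575.   -26.7  600.2  -24.4  601.3 -105.   573.4 -103.2]
B [585.3  23.9] [572.1  42.7 598.5  42.6 599.    4.3 571.6   5.9]
C [654.7  25.7] [641.   43.7 665.9  43.6 668.8   8.4 643.1   7.1]
F [653.5 -61.9] [639.3 -37.2 666.3 -37.3 667.6 -87.4 640.9 -85.6]
D [454.9 -71.6] [437.5 -50.3 466.5 -44.6 471.9 -93.9 443.6 -97.4]
```

Consistent. Pick E.

Request:
arm_command([
  [-1, 4.5, 40],
  [-1, 4.5, 90],
  [-1, 4.5, 140],
  [-1, 4.5, 164],
  [-1, 4.5, 164],
  [-1, 4.5, 164],
  [-1, 4.5, 164],
  [-1, 4.5, 164],
  [-1, 4.5, 164],
], turn=[-0.5, -0.5, -0.5, -0.5, -0.5, -0.5, -0.5, -0.5, -0.5], gripper=[-0.2, -0.2, -0.2, -0.2, -0.2, 1, 1, 1, 1])

```text
time_s: 9.68
eef_pos: [589.2, -64.4, 16.5]
orientation: [[-0.009, 1.0, 0.002], [1.0, 0.009, 0.0], [0.0, 0.002, -1.0]]
ft_force: [-0.9, 0.2, 7.2]
opening: 0.308
```

```bash
python3 -c "
from h import *
go(401,295,200,186.6)
"
```

```text
t 9.68 at [589.2 -64.4  16.5] ang 90.5 shift [ 361.1 -184.6 -183.8] dist 445.0 turn -96.1
```

Request:
arm_command([
  [0, 0, -50],
  [0, 0, -110],
  [30, -10, -170],
  [80, -40, -185],
  [130, -65, -185],
  [185, -90, -185],
  [235, -120, -185],
  [290, -145, -185],
  [340, -170, -185],
  [361, -185, -185],
], turn=[0, -6, -16, -26, -36, -46, -56, -66, -76, -86], gripper=[1, 1, 1, 1, 1, 1, 1, 1, 1, 1])

```text
time_s: 10.92
eef_pos: [398.2, 298.1, 200.7]
orientation: [[-0.999, 0.051, 0.0], [0.051, 0.999, 0.001], [-0.0, 0.001, -1.0]]
ft_force: [-0.2, -0.3, -0.6]
opening: 0.313
```

Request:
arm_command([
  [0, 0, 0],
  [0, 0, 0],
], turn=[-10, -10], gripper=[1, 1])

```text
time_s: 11.18
eef_pos: [400.1, 294.9, 200.5]
orientation: [[-0.994, -0.113, 0.0], [-0.113, 0.994, 0.0], [-0.0, 0.0, -1.0]]
ft_force: [0.0, 1.0, -0.5]
opening: 0.314
```

```bash
python3 -c "
from h import *
go(402.7,295,13,186.6)
print(bot.state()['opening'])
fr,K,R,t=cam('wrist');save('w7',fr)
go(402.7,295,13,186.6)
p=np.array([(270,210),(350,210)])
print(pix2w(p,K,R,t,bot.state()['eef_pos'][2]+15.5))
"
```

```text
t 11.18 at [400.1 294.9 200.5] ang -173.5 shift [ -2.5  -0.3 187.5] dist 188.0 turn -0.1
0.31430136163208794
t 11.22 at [400.3 294.6 200.5] ang -173.7 shift [ -2.3   0.1 187.5] dist 188.0 turn -0.3
[[358.4 273.8 216. ]
 [355.2 302.2 216. ]]
```

View pics/w7.png

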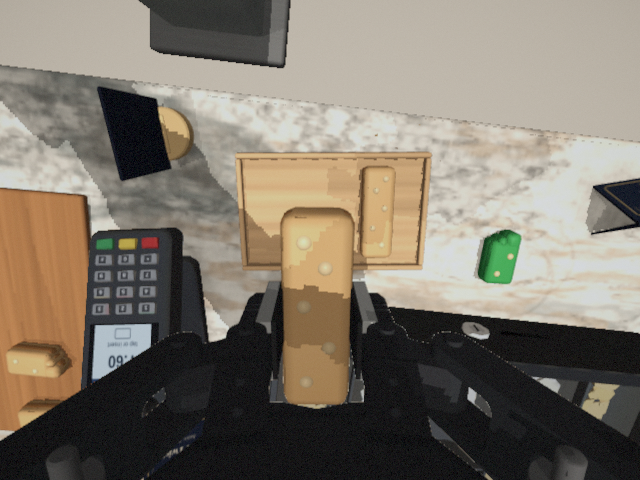

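Request:
arm_command([
  [-2, 0, 50],
  [-2, 0, 110],
  [-2, 0, 160],
  [-2, 0, 187],
  [-2, 0, 187],
  [-2, 0, 187],
  [-2, 0, 187],
  [-2, 0, 187],
  [-2, 0, 187],
], turn=[0, 0, 0, 0, 0, 0, 0, 0, 0], gripper=[1, 1, 1, 1, 1, 1, 0.05, 0.05, 0.05])

```text
time_s: 12.35
eef_pos: [402.4, 295.4, 13.7]
orientation: [[-0.994, -0.113, 0.001], [-0.113, 0.994, 0.001], [-0.001, 0.001, -1.0]]
ft_force: [-0.9, -0.3, -0.8]
opening: 0.476
```

Request:
arm_command([
  [0, 0, 0],
  [0, 0, -30],
  [0, 0, -80],
  [0, -30, -140],
  [-20, -60, -190],
  [-20, -60, -190],
], turn=[0, 0, 0, 0, 0, 0], gripper=[0, 0, 0, 0, 0, 0])

```text
time_s: 13.1
eef_pos: [432.2, 236.6, 207.2]
orientation: [[-0.994, -0.109, 0.007], [-0.109, 0.994, 0.004], [-0.007, 0.003, -1.0]]
ft_force: [-0.3, 0.8, 0.1]
opening: 0.499
```

```bash
python3 -c "
from h import *
go(585,22,150,90)
fr,K,R,t=cam('wrist');save('w8',fr)
"
```

```text
t 13.1 at [432.2 236.6 207.2] ang -173.7 shift [-128.1 -230.1   57.4] dist 270.0 turn 96.3
```

View pics/w8.png

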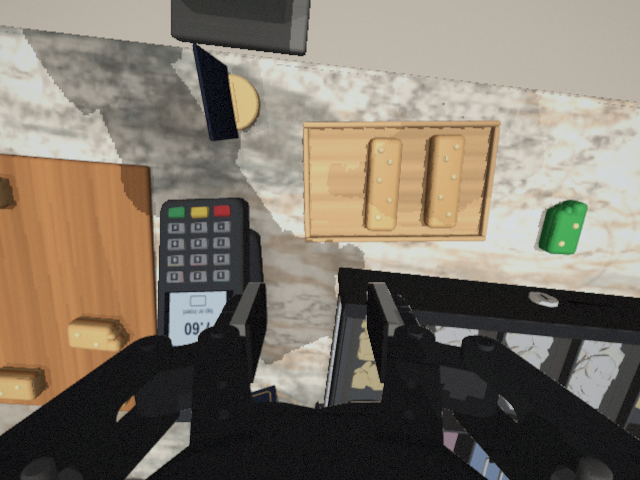

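Request:
arm_command([
  [-20, -40, 0],
  [-40, -90, 0],
  [-60, -140, 0],
  [-90, -190, 0],
  [-127, -227, 0],
  [-127, -227, 20],
  [-127, -227, 40],
  [-127, -227, 70],
  [-127, -227, 100],
  [-127, -227, 100],
], turn=[10, 20, 30, 40, 50, 60, 70, 80, 90, 96.3], gripper=[-0.2, -0.2, -0.2, -0.2, -0.2, -0.2, -0.2, -0.2, -0.2, -0.2])

```text
time_s: 14.4
eef_pos: [577.7, 27.7, 99.1]
orientation: [[0.0, 1.0, -0.007], [1.0, -0.0, -0.001], [-0.001, -0.007, -1.0]]
ft_force: [-0.1, -0.5, 0.1]
opening: 0.595
```

```bash
python3 -c "
from h import *
fr,K,R,t=cam('wrist');save('w9',fr)
go(585,25,13,90)
"
```

```text
t 14.45 at [578.5  27.8 100.1] ang 89.7 shift [-2.7  7.  87.1] dist 87.0 turn -0.3
```

View pics/w9.png

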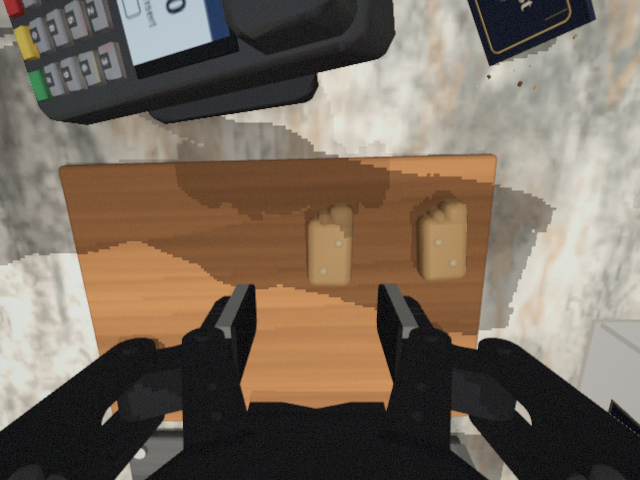

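Request:
arm_command([
  [-2.5, 7, 25],
  [-2.5, 7, 60],
  [-2.5, 7, 87],
  [-2.5, 7, 87],
  [-2.5, 7, 87],
  [-2.5, 7, 87],
  [-2.5, 7, 87],
  [-2.5, 7, 87],
], turn=[0, 0, 0, 0, 0, 0, 0, 0], gripper=[-0.2, -0.2, -0.2, -0.2, 1, 1, 1, 1])

```text
time_s: 15.45
eef_pos: [588.5, 24.3, 17.3]
orientation: [[-0.004, 1.0, 0.002], [1.0, 0.004, 0.0], [0.0, 0.002, -1.0]]
ft_force: [-0.2, -0.1, 7.2]
opening: 0.308
```

```bash
python3 -c "
from h import *
go(590,-185,270,90)
"
```

```text
t 15.45 at [588.5  24.3  17.3] ang 90.2 shift [-209.2    1.2 -252.8] dist 328.0 turn 0.2
```

Request:
arm_command([
  [0, 0, -55],
  [0, 0, -115],
  [0, 0, -175],
  [-20, 0, -230],
  [-80, 0, -260],
  [-140, 0, -260],
  [-190, 0, -260],
  [-190, 0, -260],
  [-190, 0, -260],
], turn=[0, 0, 0, 0, 0, 0, 0, 0, 0], gripper=[1, 1, 1, 1, 1, 1, 1, 1, 1])

```text
time_s: 16.58
eef_pos: [588.3, -165.3, 276.2]
orientation: [[-0.003, 1.0, -0.0], [1.0, 0.003, 0.001], [0.001, -0.0, -1.0]]
ft_force: [0.6, 0.8, -0.0]
opening: 0.31
```

```bash
python3 -c "
from h import *
go(590,-185,270,90)
print(bot.state()['opening'])
fr,K,R,t=cam('wrist');save('w10',fr);np.savez('w10.npz',fr=fr,K=K,R=R,t=t)
"
```

```text
t 16.57 at [ 588.3 -165.3  276.2] ang 90.2 shift [-19.8   1.6   6.2] dist 21.0 turn 0.2
0.3102748591388205
```

View pics/w10.png

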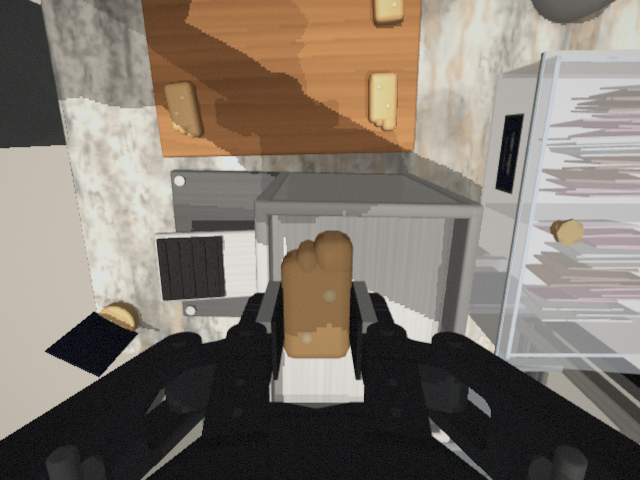

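```bash
python3 -c "
from h import *
d=np.load('w10.npz');K,R,t=d['K'],d['R'],d['t']
print(pix2w([(257,205),(480,207),(272,217),(468,217)],K,R,t,195))
print('base screws',pix2w([(180,181),(190,311),(172,171)],K,R,t,10))
print('pad',pix2w([(157,235),(162,300),(254,232),(223,235),(224,297)],K,R,t,85))
fr,K,R,t=cam('top');save('t10',cv2.resize(fr[140:290,395:500],None,fx=4,fy=4,interpolation=cv2.INTER_CUBIC))
"
```

```text
[[ 550.5 -139.1  195. ]
 [ 690.4 -139.9  195. ]
 [ 559.7 -146.8  195. ]
 [ 683.7 -146.3  195. ]]
base screws [[ 434.5 -148.2   10. ]
 [ 430.9 -309.7   10. ]
 [ 426.7 -137.1   10. ]]
pad [[ 435.5 -190.1   85. ]
 [ 432.6 -258.2   85. ]
 [ 528.4 -186.8   85. ]
 [ 498.6 -189.9   85. ]
 [ 495.3 -254.7   85. ]]
```

View pics/t10.png

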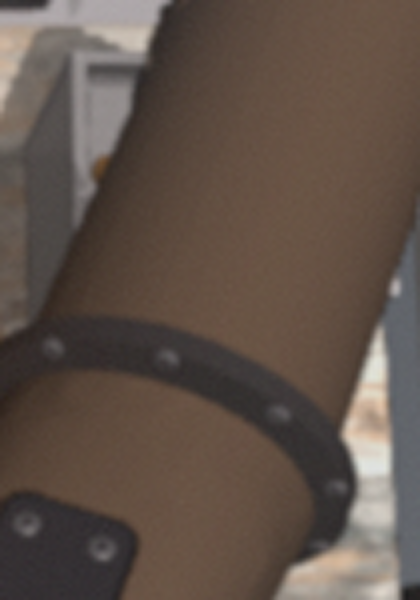

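```bash
python3 -c "
from h import *
go(583,-192,225,-1)
"
```

```text
t 16.68 at [ 588.7 -164.   276.1] ang 90.3 shift [-28.   -5.8  51.1] dist 59.0 turn 91.3
```

Request:
arm_command([
  [-10, -2, 0],
  [-20, -4, 0],
  [-28, -6, 0],
  [-28, -6, 0],
  [-28, -6, 10],
  [-28, -6, 20],
  [-28, -6, 30],
  [-28, -6, 40],
  [-28, -6, 51],
  [-28, -6, 51],
], turn=[10, 20, 30, 40, 50, 60, 70, 80, 90, 91.3], gripper=[1, 1, 1, 1, 1, 1, 1, 1, 1, 1])

```text
time_s: 17.92
eef_pos: [582.6, -191.7, 224.2]
orientation: [[1.0, -0.017, -0.002], [-0.017, -1.0, 0.001], [-0.002, -0.001, -1.0]]
ft_force: [-0.1, -0.5, -0.7]
opening: 0.313
```

```bash
python3 -c "
from h import *
go(583,-192,174,-1);print(bot.state()['opening'],bot.state()['joint_positions'])
fr,K,R,t=cam('wrist');save('w11',fr);np.savez('w11.npz',fr=fr,K=K,R=R,t=t)
fr,K,R,t=cam('scene');save('s11',fr)
"
```

```text
t 17.93 at [ 582.6 -191.7  224.2] ang -1.0 shift [ 0.5  0.3 50.2] dist 50.0 turn 0.0
0.31303070137769445 [-0.4  0.6  1.1  1.7 -0.6  1.2 -0.8]
```

View pics/w11.png

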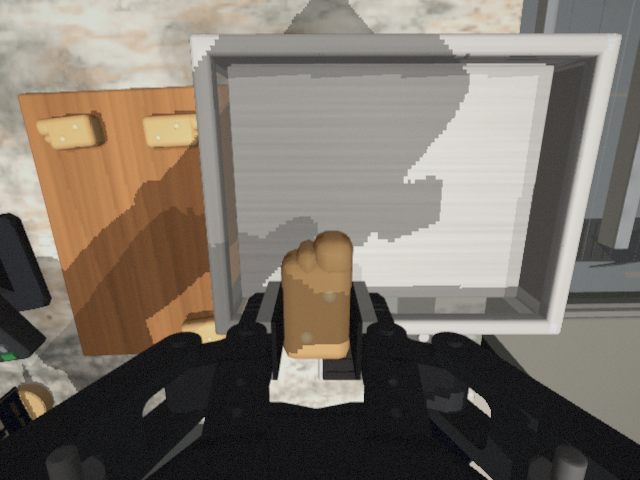

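View pics/s11.png

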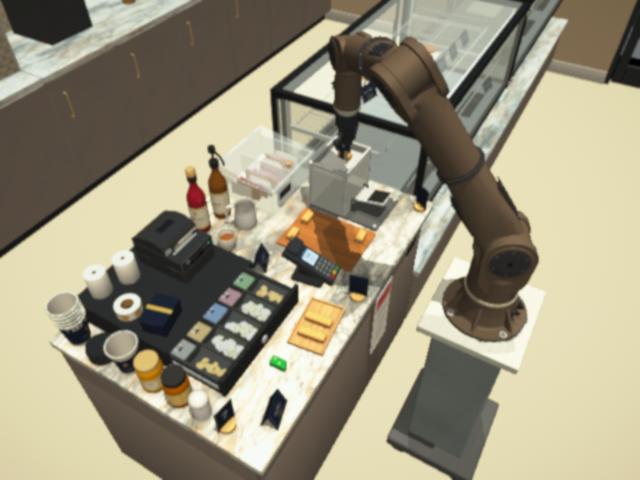

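```bash
python3 -c "
from h import *
d=np.load('w11.npz');K,R,t=d['K'],d['R'],d['t']
print(pix2w([(213,52),(590,55),(553,321),(218,324)],K,R,t,195))
print(pix2w([(192,36),(620,36),(560,333),(210,333)],K,R,t,195))
print('bisc',pix2w([(330,232),(283,262),(290,357),(346,357)],K,R,t,224+15))
"
```

```text
[[ 685.6 -148.9  195. ]
 [ 681.8 -311.   195. ]
 [ 554.  -316.1  195. ]
 [ 554.9 -139.1  195. ]]
[[ 692.  -140.6  195. ]
 [ 688.9 -322.3  195. ]
 [ 546.7 -321.   195. ]
 [ 549.6 -134.3  195. ]]
bisc [[ 616.8 -197.2  239. ]
 [ 605.4 -179.6  239. ]
 [ 564.5 -180.7  239. ]
 [ 564.1 -203.4  239. ]]
```

Request:
arm_command([
  [0, 0, 25],
  [0, 0, 45],
  [0, 0, 49],
  [0, 0, 49],
  [0, 0, 49],
  [0, 0, 49],
  [0, 0, 49],
  [0, 0, 20],
  [0, 0, -30],
  [0, 0, -50],
], turn=[0, 0, 0, 0, 0, 0, 0, 0, 0, 0], gripper=[1, 1, 1, 1, 0.05, 0.05, 0.05, 0, 0, 0])

```text
time_s: 19.27
eef_pos: [583.1, -194.8, 278.2]
orientation: [[1.0, -0.02, 0.003], [-0.02, -1.0, -0.001], [0.003, 0.001, -1.0]]
ft_force: [-0.2, 0.1, -0.3]
opening: 0.503
```

```bash
python3 -c "
from h import *
go(654,25,200,90);print(bot.state()['opening'])
fr,K,R,t=cam('wrist');save('w12',fr)
"
```

```text
t 19.27 at [ 583.1 -194.8  278.2] ang -1.1 shift [  66.4 -221.3   78.1] dist 244.0 turn -91.1
0.5025433920819173
```

View pics/w12.png

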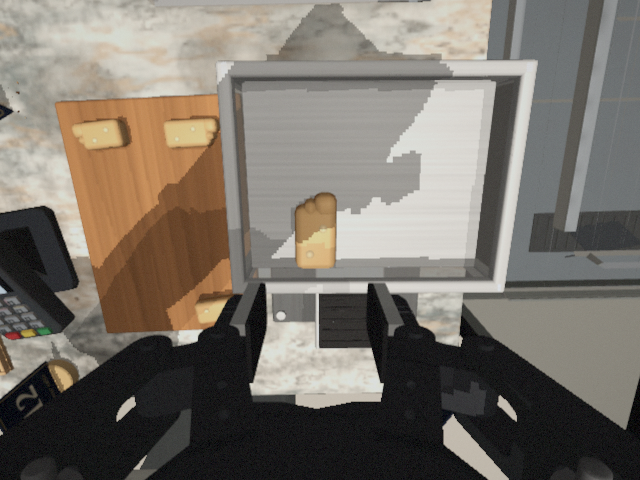

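Request:
arm_command([
  [10, -30, 0],
  [20, -80, 0],
  [30, -130, 0],
  [40, -180, 0],
  [66, -221, 20],
  [66, -221, 50],
  [66, -221, 100],
  [66, -221, 140],
  [66, -221, 178],
  [66, -221, 178],
], turn=[-10, -20, -30, -40, -50, -60, -70, -80, -90, -91], gripper=[-0.2, -0.2, -0.2, -0.2, -0.2, -0.2, -0.2, -0.2, -0.2, -0.2])

```text
time_s: 20.58
eef_pos: [650.4, 25.8, 94.5]
orientation: [[0.002, 1.0, -0.006], [1.0, -0.002, -0.0], [-0.0, -0.006, -1.0]]
ft_force: [-0.4, -0.4, 1.0]
opening: 0.604
```

```bash
python3 -c "
from h import *
fr,K,R,t=cam('wrist');save('w13',fr)
go(654.5,26,14,90)
q=pix2w([(440,250)],K,R,t,32)
print(q)
"
```

```text
t 20.62 at [652.   25.6  96.7] ang 89.8 shift [ 0.5  2.7 82.7] dist 83.0 turn -0.2
[[723.   28.5  32. ]]
```

View pics/w13.png

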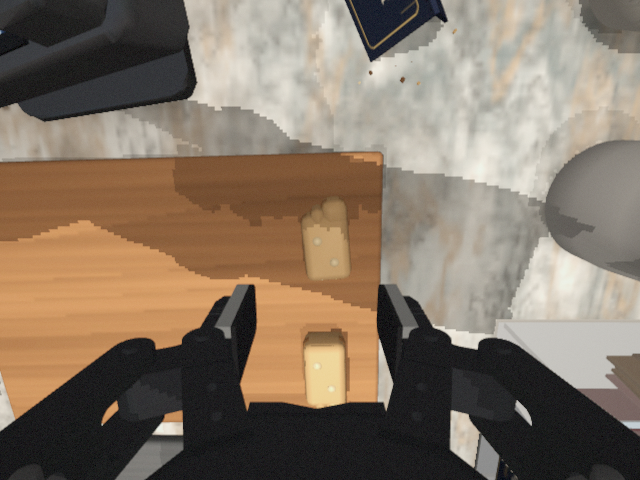

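Request:
arm_command([
  [0, 2.5, 30],
  [0, 2.5, 65],
  [0, 2.5, 82],
  [0, 2.5, 82],
  [0, 2.5, 82],
  [0, 2.5, 82],
  [0, 2.5, 82],
  [0, 2.5, 82],
], turn=[0, 0, 0, 0, 0, 0, 0, 0], gripper=[-0.2, -0.2, -0.2, -0.2, 1, 1, 1, 1])

```text
time_s: 21.62
eef_pos: [656.6, 25.7, 17.2]
orientation: [[0.002, 1.0, 0.003], [1.0, -0.002, 0.0], [0.0, 0.003, -1.0]]
ft_force: [-0.4, 0.8, 7.4]
opening: 0.312
```

Request:
arm_command([
  [0, 0, -55],
  [0, 0, -115],
  [0, 0, -175],
  [0, 0, -230],
  [-40, 0, -265],
  [-90, 0, -265],
  [-130, 0, -265],
  [-130, 0, -265],
], turn=[0, 0, 0, 0, 0, 10, 20, 30], gripper=[1, 1, 1, 1, 1, 1, 1, 1])

```text
time_s: 22.62
eef_pos: [654.0, -109.5, 281.9]
orientation: [[0.513, 0.859, 0.002], [0.859, -0.513, -0.002], [-0.001, 0.002, -1.0]]
ft_force: [0.7, 0.7, 0.4]
opening: 0.311
```

```bash
python3 -c "
from h import *
print(bot.state()['opening'])
fr,K,R,t=cam('wrist');save('w14',fr)
go(583,-268,250,-1)
"
```

```text
0.3111819150459743
t 22.68 at [ 654.5 -106.6  281.3] ang 58.9 shift [-175.1   22.2   31.3] dist 179.0 turn 59.9
```

View pics/w14.png

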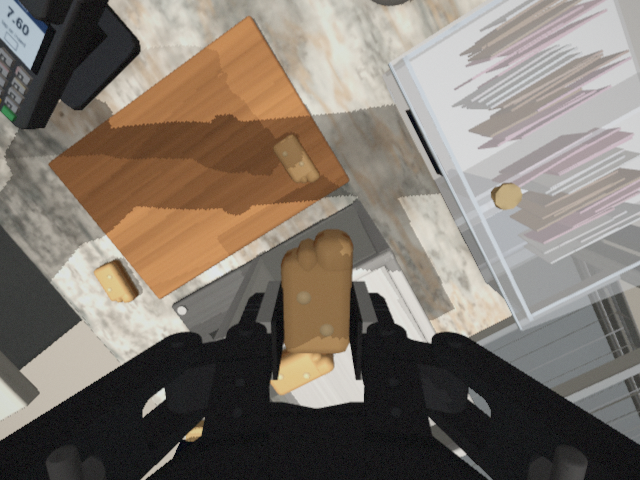

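Request:
arm_command([
  [-30, 4, 0],
  [-80, 10, 0],
  [-130, 16, 0],
  [-175, 22, 10],
  [-175, 22, 30],
  [-175, 22, 40],
  [-175, 22, 40],
], turn=[10, 20, 30, 40, 50, 60, 60], gripper=[1, 1, 1, 1, 1, 1, 1])

```text
time_s: 23.55
eef_pos: [586.3, -265.6, 239.7]
orientation: [[1.0, 0.002, -0.001], [0.002, -1.0, 0.001], [-0.001, -0.001, -1.0]]
ft_force: [-0.3, -0.5, 0.7]
opening: 0.315
```

```bash
python3 -c "
from h import *
print(bot.state()['opening'])
fr,K,R,t=cam('wrist');save('w15',fr)
go(583,-268,175,-1)
"
```

```text
0.31452466257783984
t 23.6 at [ 586.5 -266.   240.4] ang 0.3 shift [-3.5  2.  65.4] dist 66.0 turn 1.3
```

View pics/w15.png

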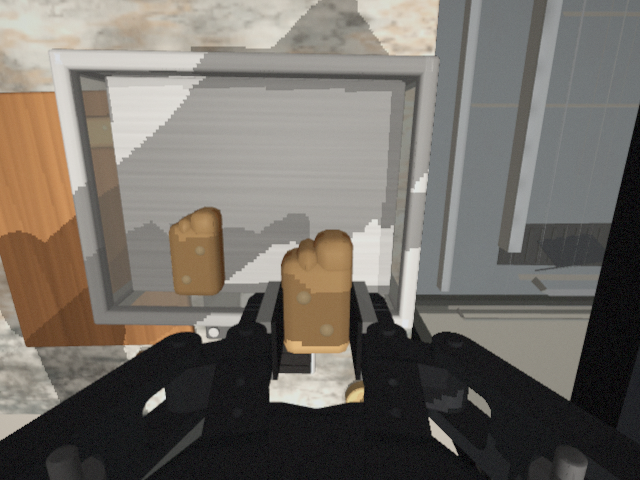

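Request:
arm_command([
  [-3, 2, 30],
  [-3, 2, 55],
  [-3, 2, 64.5],
  [-3, 2, 64.5],
  [-3, 2, 64.5],
  [-3, 2, 64.5],
  [-3, 2, 64.5],
  [-3, 2, 30],
  [-3, 2, -20],
  [-3, 0, -70],
], turn=[1, 1, 1, 1, 1, 1, 1, 1, 1, 1], gripper=[1, 1, 1, 1, 0.05, 0.05, 0.05, 0, 0, 0])

```text
time_s: 24.85
eef_pos: [583.0, -266.7, 311.9]
orientation: [[1.0, -0.02, -0.0], [-0.02, -1.0, -0.0], [-0.0, 0.0, -1.0]]
ft_force: [0.3, -0.2, 0.0]
opening: 0.495
```

```bash
python3 -c "
from h import *
go(650,-60,280,90);print(bot.state()['opening'])
fr,K,R,t=cam('wrist');save('w16',fr)
fr,K,R,t=cam('top');save('t16',fr)
"
```

```text
t 24.85 at [ 583.  -266.7  311.9] ang -1.1 shift [  63.  -208.    31.8] dist 220.0 turn -91.1
0.4948100797517708
```

View pics/w16.png

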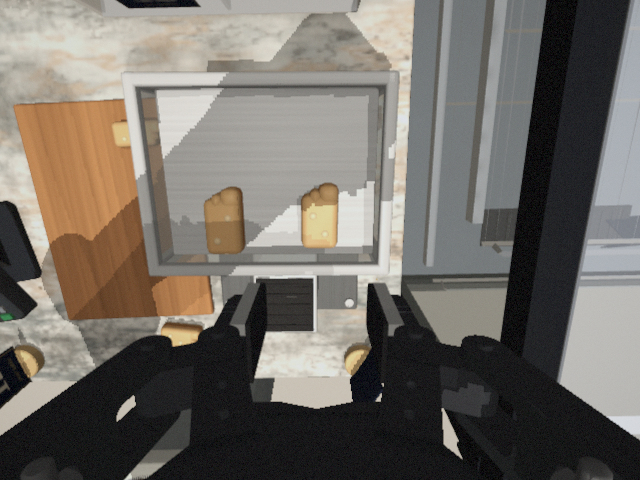

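View pics/t16.png

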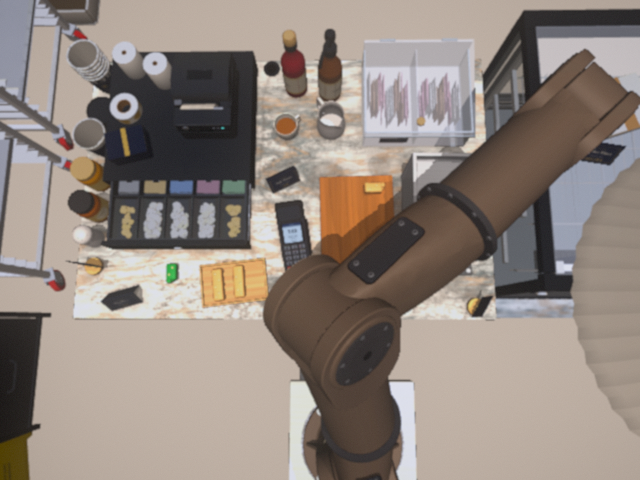

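Request:
arm_command([
  [10, -30, 0],
  [20, -80, 0],
  [40, -130, 0],
  [63, -180, 0],
  [66, -208, 20],
  [66, -208, 50],
  [66, -208, 100],
  [66, -208, 150],
  [66, -208, 180],
  [66, -208, 180],
], turn=[-10, -20, -30, -40, -50, -60, -70, -80, -90, -91], gripper=[-0.2, -0.2, -0.2, -0.2, -0.2, -0.2, -0.2, -0.2, -0.2, -0.2])

```text
time_s: 26.2
eef_pos: [651.5, -59.7, 128.1]
orientation: [[0.002, 1.0, -0.004], [1.0, -0.002, 0.0], [0.0, -0.004, -1.0]]
ft_force: [-0.2, -0.6, 1.1]
opening: 0.599
```

```bash
python3 -c "
from h import *
fr,K,R,t=cam('wrist');save('w17',fr);np.savez('w17.npz',fr=fr,K=K,R=R,t=t)
go(653.5,-59,14,90)
"
```

```text
t 26.25 at [652.9 -60.2 130.1] ang 89.8 shift [  1.2   0.8 116.1] dist 116.0 turn -0.2
```

View pics/w17.png

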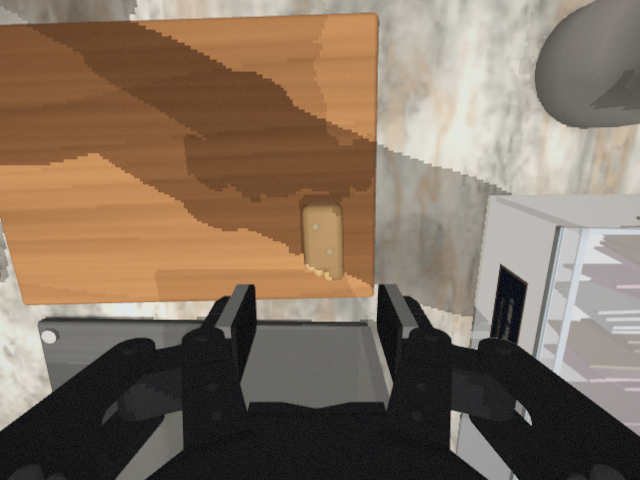

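Request:
arm_command([
  [1, 1, 45],
  [1, 1, 90],
  [1, 1, 115],
  [1, 1, 115],
  [1, 1, 115],
  [1, 1, 115],
  [1, 1, 115],
  [1, 1, 115],
  [1, 1, 115],
], turn=[0, 0, 0, 0, 0, 0, 0, 0, 0], gripper=[-0.2, -0.2, -0.2, -0.2, -0.2, 1, 1, 1, 1])

```text
time_s: 27.38
eef_pos: [655.6, -59.0, 17.4]
orientation: [[0.002, 1.0, 0.003], [1.0, -0.002, 0.0], [0.0, 0.003, -1.0]]
ft_force: [0.0, 0.1, 7.3]
opening: 0.31
```

Request:
arm_command([
  [0, 0, -55],
  [0, 0, -115],
  [0, 0, -175],
  [0, 0, -230],
  [-30, 0, -255],
  [-70, 0, -255],
  [-70, 0, -255],
], turn=[0, 0, 0, 0, 10, 20, 30], gripper=[1, 1, 1, 1, 1, 1, 1])

```text
time_s: 28.25
eef_pos: [653.2, -133.7, 272.3]
orientation: [[0.512, 0.859, 0.002], [0.859, -0.512, -0.002], [-0.001, 0.003, -1.0]]
ft_force: [-0.0, 0.7, -1.0]
opening: 0.309
```

```bash
python3 -c "
from h import *
print(bot.state()['opening'])
fr,K,R,t=cam('wrist');save('w18',fr)
go(650,-192,240,-1)
z=bot.state()['eef_pos'][2]+15
print(pix2w([(300,240),(300,360)],K,R,t,z))
"
```

```text
0.30867659795106206
t 28.3 at [ 653.7 -131.1  271.5] ang 58.9 shift [-54.1  28.2  31.5] dist 69.0 turn 59.9
[[ 663.7 -103.3  286.5]
 [ 637.  -146.8  286.5]]
```

View pics/w18.png

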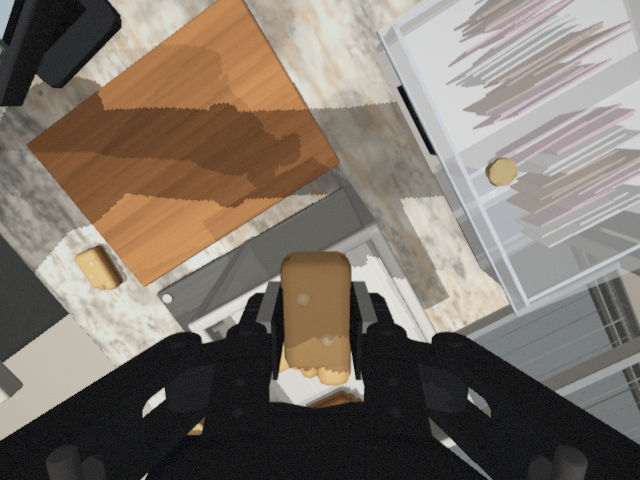

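Request:
arm_command([
  [-20, 10, 0],
  [-52, 32, 0],
  [-52, 32, 0],
  [-52, 32, 10],
  [-52, 32, 20],
  [-52, 32, 30],
  [-52, 32, 30],
], turn=[10, 20, 30, 40, 50, 60, 60], gripper=[1, 1, 1, 1, 1, 1, 1])

```text
time_s: 29.18
eef_pos: [655.6, -188.9, 239.7]
orientation: [[1.0, 0.002, -0.001], [0.002, -1.0, 0.0], [-0.001, -0.0, -1.0]]
ft_force: [-0.3, -0.5, 0.2]
opening: 0.31
```

```bash
python3 -c "
from h import *
print(bot.state()['opening'])
fr,K,R,t=cam('wrist');save('w19',fr)
go(654,-192,175,-1)
"
```

```text
0.3102358482060891
t 29.23 at [ 655.8 -189.3  240.4] ang 0.2 shift [-1.8  2.7 65.4] dist 65.0 turn 1.2
```

View pics/w19.png

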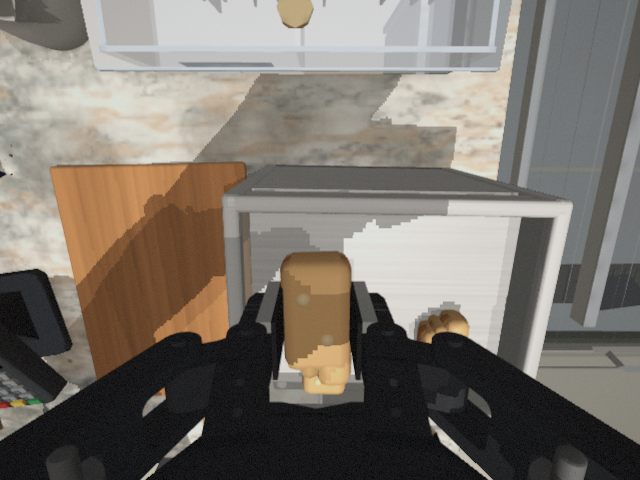

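Request:
arm_command([
  [-2, 2.5, 30],
  [-2, 2.5, 55],
  [-2, 2.5, 64.5],
  [-2, 2.5, 64.5],
  [-2, 2.5, 64.5],
  [-2, 2.5, 64.5],
  [-2, 2.5, 64.5],
  [-2, 2.5, 30],
  [-2, 2.5, -20],
  [-22, 0, -70],
], turn=[1, 1, 1, 1, 1, 1, 1, 1, 1, 1], gripper=[1, 1, 1, 1, 0.05, 0.05, 0.05, 0, 0, 0])

```text
time_s: 30.48
eef_pos: [634.2, -189.6, 311.5]
orientation: [[1.0, -0.018, -0.0], [-0.018, -1.0, -0.001], [-0.0, 0.001, -1.0]]
ft_force: [0.9, 0.2, 0.5]
opening: 0.502
```

```bash
python3 -c "
from h import *
go(440,-100,250,90);print(bot.state()['opening'])
fr,K,R,t=cam('wrist');save('w20',fr)
"
```

```text
t 30.48 at [ 634.2 -189.6  311.5] ang -1.0 shift [-195.7  -86.2   61.5] dist 223.0 turn -91.0
0.5023084385652163
```

View pics/w20.png

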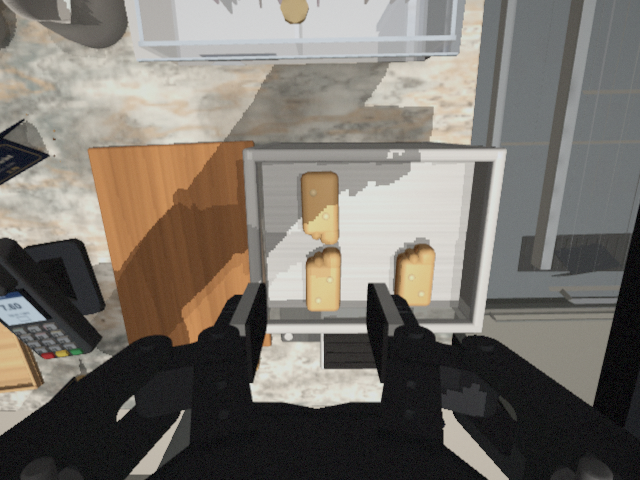

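Request:
arm_command([
  [-30, -10, 0],
  [-80, -30, 0],
  [-130, -60, 0],
  [-180, -80, 0],
  [-215, -90, 20],
  [-215, -90, 50],
  [-215, -90, 50],
  [-215, -90, 50],
  [-215, -90, 50],
  [-215, -90, 50],
], turn=[-10, -20, -30, -40, -50, -60, -70, -80, -90, -91], gripper=[-0.2, -0.2, -0.2, -0.2, -0.2, -0.2, -0.2, -0.2, -0.2, -0.2])

```text
time_s: 31.78
eef_pos: [420.4, -96.0, 260.3]
orientation: [[0.002, 1.0, 0.0], [1.0, -0.002, 0.0], [0.0, 0.0, -1.0]]
ft_force: [-0.2, -0.2, -0.1]
opening: 0.596
```

```bash
python3 -c "
from h import *
fr,K,R,t=cam('wrist');save('w21',fr);np.savez('w21.npz',fr=fr,K=K,R=R,t=t)
go(400,-80,100,90)
"
```

```text
t 31.82 at [420.4 -96.  260.3] ang 89.8 shift [ 15.8 -20.5 160.3] dist 162.0 turn -0.2
```

View pics/w21.png

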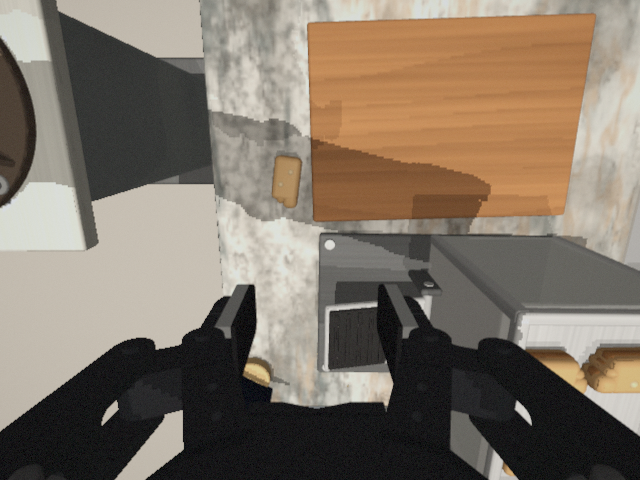

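```bash
python3 -c "
from h import *
d=np.load('w21.npz');K,R,t=d['K'],d['R'],d['t']
save('w21z',cv2.resize(d['fr'][140:220,250:325],None,fx=8,fy=7,interpolation=cv2.INTER_CUBIC))
print(pix2w([(278,157),(301,159),(297,207),(272,200)],K,R,t,22))
print('board',pix2w([(309,22),(314,221),(567,213)],K,R,t,10))
print('edge',pix2w([(205,60),(218,230)],K,R,t,0))
"
```

```text
[[ 380.7  -50.2   22. ]
 [ 404.3  -52.2   22. ]
 [ 399.4 -102.5   22. ]
 [ 372.9  -94.9   22. ]]
board [[ 413.3   76.5   10. ]
 [ 417.4 -120.8   10. ]
 [ 697.7 -112.3   10. ]]
edge [[ 307.3   45.     0. ]
 [ 306.8 -133.6    0. ]]
```

View pics/w21z.png

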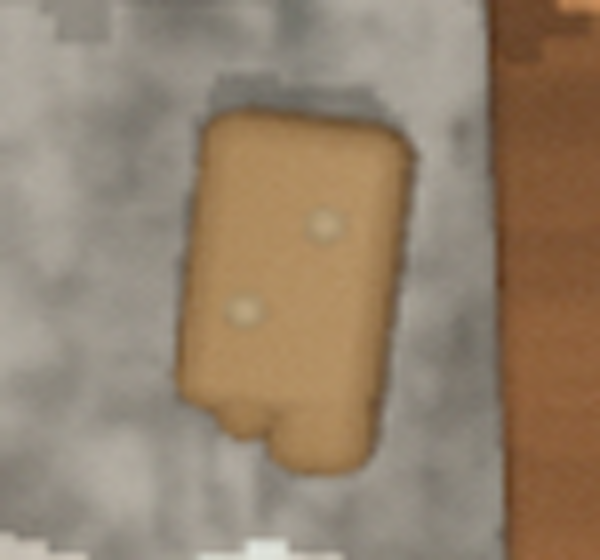

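```bash
python3 -c "
from h import *
d=np.load('w21.npz');K,R,t=d['K'],d['R'],d['t']
q=pix2w([(275.4,156.9),(301.5,159.3),(297,207),(272.5,195.7),(286.7,178)],K,R,t,22);print(q)
for a,b in ((3,0),(2,1)): v=q[b]-q[a];print(np.degrees(np.arctan2(v[1],v[0])))
go(*q[4][:2],19,85)
"
```

```text
[[ 378.   -50.1   22. ]
 [ 404.8  -52.5   22. ]
 [ 399.4 -102.5   22. ]
 [ 373.6  -90.3   22. ]
 [ 389.1  -71.7   22. ]]
83.75631842233688
83.75158725150823
t 31.82 at [420.4 -96.  260.3] ang 89.8 shift [ 24.1 -31.5 241.3] dist 245.0 turn 4.8
```

Request:
arm_command([
  [15, -15, 50],
  [24, -31, 100],
  [24, -31, 150],
  [24, -31, 190],
  [24, -31, 190],
], turn=[3, 6, 6, 6, 6], gripper=[-0.2, -0.2, -0.2, -0.2, -0.2])

```text
time_s: 32.45
eef_pos: [387.6, -72.3, 68.8]
orientation: [[0.111, 0.994, -0.005], [0.994, -0.111, -0.001], [-0.002, -0.005, -1.0]]
ft_force: [0.3, -0.5, 0.5]
opening: 0.6
```

```bash
python3 -c "
from h import *
fr,K,R,t=cam('wrist');save('w22',fr)
go(389.1,-71.7,19,83.8)
"
```

```text
t 32.5 at [388.8 -72.4  70.2] ang 83.7 shift [ 0.8  0.3 51.2] dist 51.0 turn -0.1
```

View pics/w22.png

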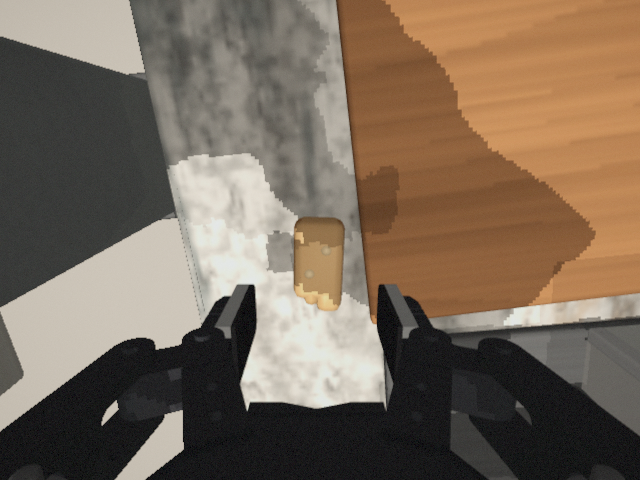

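Request:
arm_command([
  [0.5, 0, 30],
  [0.5, 0, 50],
  [0.5, 0, 50],
  [0.5, 0, 50],
  [0.5, 0, 50],
  [0.5, 0, 50],
  [0.5, 0, 50],
  [0.5, 0, 50],
], turn=[0, 0, 0, 0, 0, 0, 0, 0], gripper=[-0.2, -0.2, -0.2, -0.2, 1, 1, 1, 1])

```text
time_s: 33.5
eef_pos: [393.8, -71.9, 22.0]
orientation: [[0.106, 0.994, 0.007], [0.994, -0.106, -0.001], [-0.0, 0.008, -1.0]]
ft_force: [4.1, 0.3, 17.1]
opening: -0.0
```

Request:
arm_command([
  [0, 0, -20],
  [0, 0, -60],
  [0, 0, -110],
  [0, 0, -160],
  [0, 0, -210],
  [0, 0, -250],
  [0, 0, -250],
], turn=[0, 0, 0, 0, 0, 0, 0], gripper=[1, 1, 1, 1, 1, 1, 1])

```text
time_s: 34.38
eef_pos: [391.2, -71.1, 272.4]
orientation: [[0.105, 0.994, 0.005], [0.994, -0.105, 0.006], [0.007, 0.005, -1.0]]
ft_force: [-0.1, 1.7, -1.1]
opening: 0.002
```

```bash
python3 -c "
from h import *
fr,K,R,t=cam('wrist');save('w23',fr)
print(bot.state()['opening'])
go(655,-268,270,-1)
"
```

```text
-7.049866614953752e-07
t 34.42 at [390.2 -70.6 270.9] ang 84.0 shift [-168.6  284.     0.7] dist 330.0 turn 85.0
```

View pics/w23.png

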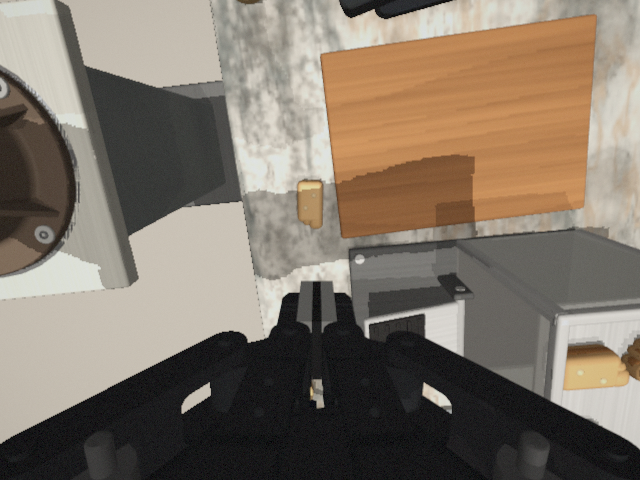

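```bash
python3 -c "
from h import *
fr,K,R,t=cam('wrist')
save('w23z',cv2.resize(fr[165:240,280:345],None,fx=8,fy=8,interpolation=cv2.INTER_CUBIC));np.savez('w23.npz',fr=fr,K=K,R=R,t=t)
"
```

```text
(no output)
```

View pics/w23z.png

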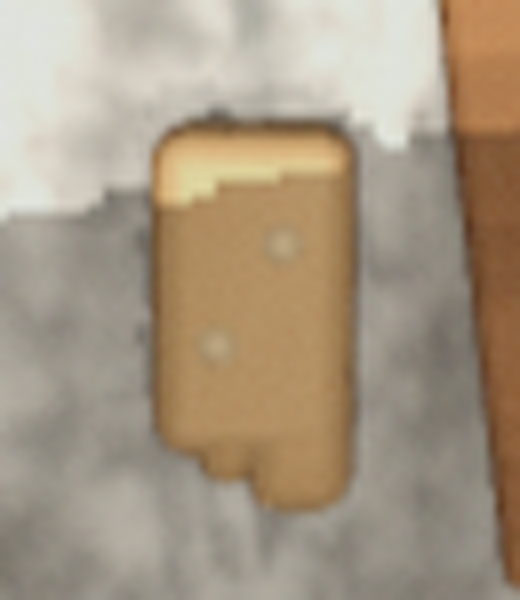

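```bash
python3 -c "
from h import *
d=np.load('w23.npz');K,R,t=d['K'],d['R'],d['t']
p=np.array([(155,130),(355,130),(355,508),(157,440),(256,318)])/8+[280,165]
q=pix2w(p,K,R,t,22);print(q)
for a,b in ((3,0),(2,1)): v=q[b]-q[a];print(np.degrees(np.arctan2(v[1],v[0])))
c=q[4]
go(c[0],c[1],70,-6.2)
go(c[0],c[1],70,173.8)
print(bot.state()['joint_positions'])
"
```

```text
[[ 374.2  -48.3   22. ]
 [ 401.   -51.1   22. ]
 [ 395.9 -103.4   22. ]
 [ 369.5  -90.8   22. ]
 [ 385.   -75.2   22. ]]
83.67048621825211
84.36729670632508
t 34.48 at [389.4 -70.7 270. ] ang 84.0 shift [ -5.5  -3.9 200. ] dist 200.0 turn 90.2
t 34.48 at [389.4 -70.7 270. ] ang 84.0 shift [ -5.5  -3.9 200. ] dist 200.0 turn -89.8
[-1.2 -0.1  1.2  2.1  0.1  1.1 -0.2]
```

Request:
arm_command([
  [-5, -4, 30],
  [-5, -4, 60],
  [-5, -4, 100],
  [-5, -4, 130],
  [-5, -4, 150],
  [-5, -4, 160],
  [-5, -4, 170],
  [-5, -4, 180],
  [-5, -4, 190],
  [-5, -4, 190],
], turn=[10, 20, 30, 40, 50, 60, 70, 80, 90, 90], gripper=[-1, -1, -1, -1, -1, -1, -1, -1, -1, -1])

```text
time_s: 35.72
eef_pos: [383.2, -77.0, 78.7]
orientation: [[0.994, -0.108, -0.005], [-0.108, -0.994, -0.004], [-0.004, 0.004, -1.0]]
ft_force: [-1.3, -0.9, -0.9]
opening: 1.001
```

```bash
python3 -c "
from h import *
fr,K,R,t=cam('wrist');save('w24',fr)
go(385,-76,6,-6.2);print(bot.state()['opening'])
"
```

```text
t 35.77 at [383.7 -76.9  79.2] ang -6.0 shift [ 1.5 -1.3 73.2] dist 73.0 turn 0.2
0.9969645186720805
```

View pics/w24.png

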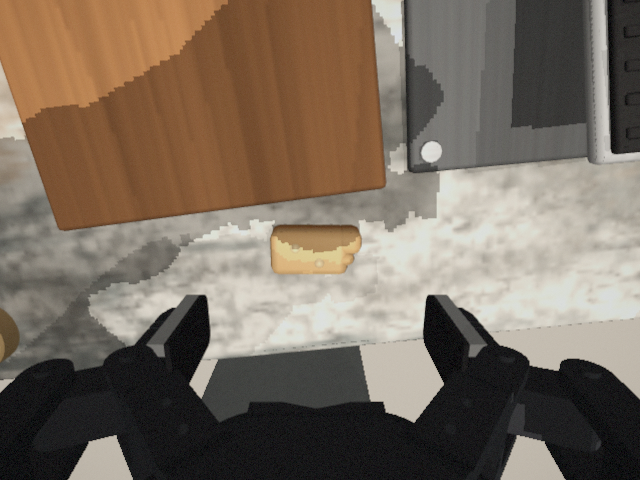

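Request:
arm_command([
  [1, -1, 35],
  [1, -1, 65],
  [1, -1, 73],
  [1, -1, 73],
  [1, -1, 73],
  [1, -1, 73],
  [1, -1, 73],
  [1, -1, 73],
], turn=[0, 0, 0, 0, 0, 0, 0, 0], gripper=[-1, -1, -1, -1, 1, 1, 1, 1])

```text
time_s: 36.78
eef_pos: [386.8, -74.8, 8.2]
orientation: [[0.994, -0.106, 0.002], [-0.106, -0.994, 0.001], [0.002, -0.001, -1.0]]
ft_force: [-3.2, 2.2, 16.5]
opening: 0.612
```

Request:
arm_command([
  [0, 0, -3],
  [-10, 0, -3],
  [-20, 0, -3],
  [-25, 0, -3],
  [-25, 0, -2],
  [-25, 0, -1],
  [-25, 0, -1],
  [-25, 0, -1],
], turn=[0, 0, 0, 0, 0, 0, 0, 0], gripper=[1, 1, 1, 1, 1, -1, -1, -1])

```text
time_s: 37.78
eef_pos: [361.5, -72.3, 8.2]
orientation: [[0.994, -0.106, 0.0], [-0.106, -0.994, -0.0], [0.0, 0.0, -1.0]]
ft_force: [-0.1, 0.7, -0.3]
opening: 0.997
```

Request:
arm_command([
  [0, 0, -40],
  [0, 0, -90],
  [0, 0, -140],
  [0, 0, -190],
  [0, 0, -220],
  [0, 0, -220],
], turn=[0, 0, 0, 0, 0, 0], gripper=[-1, -1, -1, -1, -1, -1])

```text
time_s: 38.52
eef_pos: [361.1, -72.4, 228.8]
orientation: [[0.994, -0.106, 0.0], [-0.106, -0.994, -0.001], [0.0, 0.001, -1.0]]
ft_force: [-0.1, 0.9, -0.3]
opening: 1.005
```

```bash
python3 -c "
from h import *
fr,K,R,t=cam('wrist');save('w25',fr)
go(385,-76,6,-6.2);print(bot.state()['opening']);np.savez('w25.npz',fr=fr,K=K,R=R,t=t)
"
```

```text
t 38.58 at [365.  -76.2 232.4] ang -6.9 shift [ 17.4  -1.5 226.6] dist 227.0 turn -0.7
0.9991156401912341
```

View pics/w25.png

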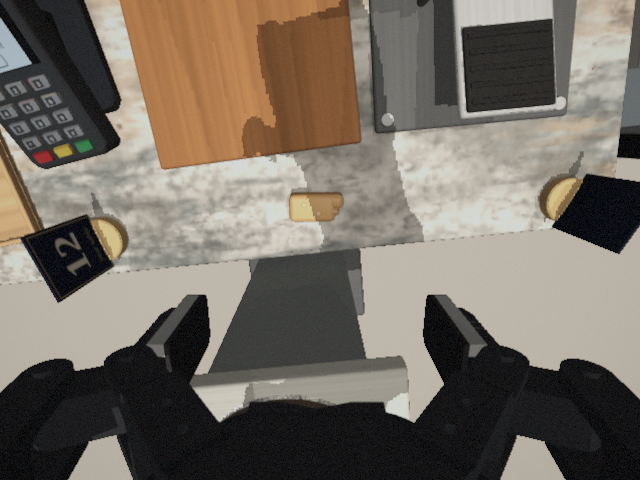

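Request:
arm_command([
  [0, 0, 0],
  [0, 0, 20],
  [5, 0, 30],
  [10, 0, 40],
  [10, 0, 60],
  [10, 0, 80],
  [10, 0, 90],
  [10, 0, 100],
  [10, 0, 100],
  [10, 0, 100],
], turn=[-10, -20, -30, -40, -50, -60, -70, -80, -90, -90], gripper=[-0.2, -0.2, -0.2, -0.2, -0.2, -0.2, -0.2, -0.2, -0.2, -0.2])

```text
time_s: 39.83
eef_pos: [371.0, -73.7, 127.9]
orientation: [[0.103, 0.995, -0.001], [0.995, -0.103, -0.0], [-0.0, -0.0, -1.0]]
ft_force: [-0.4, 0.8, 0.4]
opening: 0.601
```

```bash
python3 -c "
from h import *
fr,K,R,t=cam('wrist');save('w26',fr);np.savez('w26.npz',fr=fr,K=K,R=R,t=t)
go(365,-76,6,84)
"
```

```text
t 39.88 at [371.  -73.7 128. ] ang 84.3 shift [ -2.9  -5.7 122. ] dist 122.0 turn 0.3
```

View pics/w26.png

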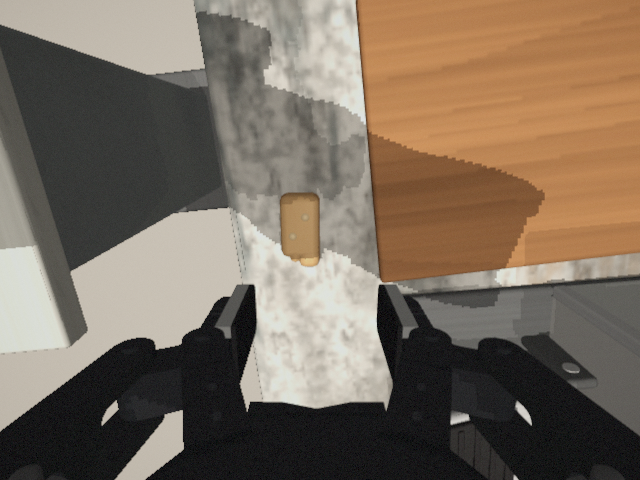

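```bash
python3 -c "
from h import *
d=np.load('w26.npz');K,R,t=d['K'],d['R'],d['t']
q=pix2w([(280,195),(319,195),(319,266),(280,257),(299.5,228)],K,R,t,22);print(q)
c=q[4];go(c[0],c[1],6,84.3);print(pix2w([(370,130)],K,R,t,10))
"
```

```text
[[348.4 -42.9  22. ]
 [375.2 -45.6  22. ]
 [369.9 -97.6  22. ]
 [342.5 -87.8  22. ]
 [359.1 -67.7  22. ]]
t 39.88 at [371.  -73.7 128. ] ang 84.3 shift [  4.8 -12.5 122. ] dist 123.0 turn 0.0
[[414.5  -6.3  10. ]]
```

Request:
arm_command([
  [3, -8, 30],
  [5, -12.5, 70],
  [5, -12.5, 110],
  [5, -12.5, 122],
  [5, -12.5, 122],
  [5, -12.5, 122],
  [5, -12.5, 122],
  [5, -12.5, 122],
  [5, -12.5, 122],
], turn=[0, 0, 0, 0, 0, 0, 0, 0, 0], gripper=[-0.2, -0.2, -0.2, -0.2, -0.2, 1, 1, 1, 1])

```text
time_s: 41.0
eef_pos: [359.9, -67.1, 7.1]
orientation: [[0.106, 0.994, 0.002], [0.994, -0.106, 0.0], [0.0, 0.002, -1.0]]
ft_force: [-1.4, -1.9, 7.7]
opening: 0.313
```

Request:
arm_command([
  [0, 0, -50],
  [0, 0, -110],
  [0, 0, -170],
  [0, 20, -230],
  [-10, 50, -270],
  [-20, 90, -270],
  [-20, 90, -270],
], turn=[0, 0, 0, 0, 10, 20, 30], gripper=[1, 1, 1, 1, 1, 1, 1])

```text
time_s: 41.88
eef_pos: [449.3, -96.5, 276.4]
orientation: [[0.592, 0.806, 0.0], [0.806, -0.592, -0.006], [-0.004, 0.004, -1.0]]
ft_force: [-1.9, -0.2, 0.4]
opening: 0.312
```

```bash
python3 -c "
from h import *
fr,K,R,t=cam('wrist');save('w27',fr)
print(bot.state()['opening'])
go(655,-268,270,-1)
"
```

```text
0.30825391177055395
t 41.92 at [447.5 -96.7 276.1] ang 53.1 shift [-12.2 268.8   6.5] dist 269.0 turn 54.1
```

View pics/w27.png

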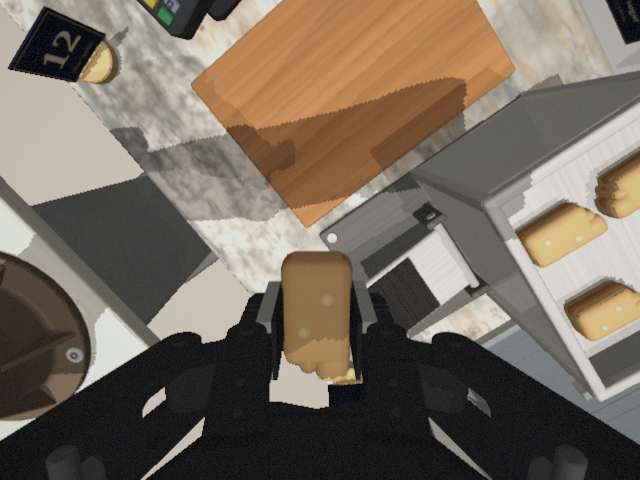

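Request:
arm_command([
  [0, 40, 0],
  [-3, 95, 0],
  [-6, 150, 0],
  [-9, 205, 0],
  [-12, 250, 0],
  [-13, 268, 10],
  [-13, 268, 25],
  [-13, 268, 35],
  [-13, 268, 35],
], turn=[5, 15, 25, 35, 45, 54, 54, 54, 54], gripper=[1, 1, 1, 1, 1, 1, 1, 1, 1])

```text
time_s: 43.05
eef_pos: [655.0, -263.3, 240.9]
orientation: [[1.0, 0.001, -0.0], [0.001, -1.0, 0.002], [-0.0, -0.002, -1.0]]
ft_force: [0.2, -0.5, 0.1]
opening: 0.312
```

```bash
python3 -c "
from h import *
fr,K,R,t=cam('wrist');save('w28',fr)
print(bot.state()['opening'])
go(654,-268,174.5,-1)
"
```

```text
0.31168731648983694
t 43.1 at [ 655.3 -263.7  241.7] ang 0.0 shift [-1.3  4.4 67.2] dist 67.0 turn 1.0
```

View pics/w28.png

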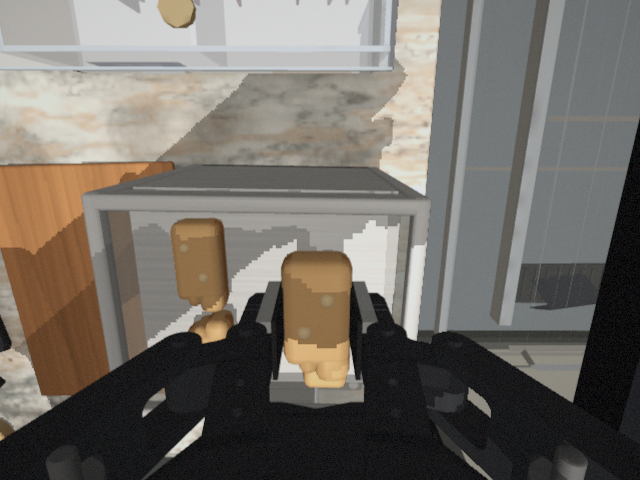

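Request:
arm_command([
  [-1, 4, 30],
  [-1, 4, 55],
  [-1, 4, 66],
  [-1, 4, 66],
  [-1, 4, 66],
  [-1, 4, 66],
  [-1, 4, 66],
  [-1, 4, 30],
  [-1, 4, -20],
  [-21, 0, -70],
], turn=[1, 1, 1, 1, 1, 1, 1, 1, 1, 1], gripper=[1, 1, 1, 1, 0.05, 0.05, 0.05, 0, 0, 0])

```text
time_s: 44.35
eef_pos: [635.0, -264.6, 312.4]
orientation: [[1.0, -0.018, -0.0], [-0.018, -1.0, -0.001], [-0.0, 0.001, -1.0]]
ft_force: [-0.1, -1.3, 1.0]
opening: 0.499
```

```bash
python3 -c "
from h import *
go(465,-224,300,-1);print(bot.state()['opening'])
fr,K,R,t=cam('wrist');save('w29',fr)
"
```

```text
t 44.35 at [ 635.  -264.6  312.4] ang -1.0 shift [-170.7  -37.5   12.5] dist 175.0 turn -0.0
0.49850916388000327
```

View pics/w29.png

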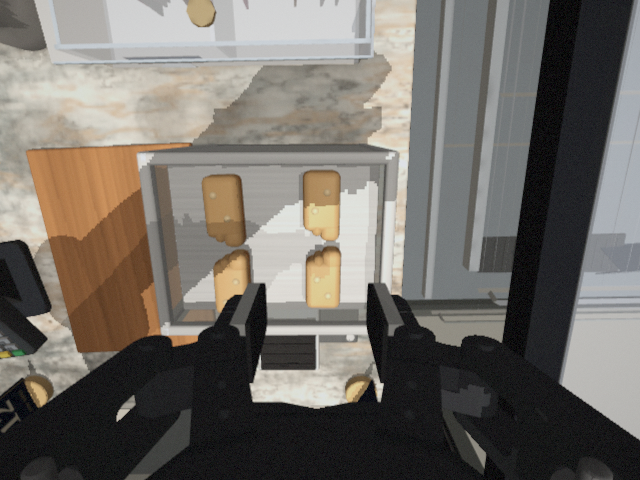

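Request:
arm_command([
  [-30, -8, 0],
  [-80, -20, 0],
  [-130, -30, 0],
  [-170, -38, 0],
  [-170, -38, 0],
  [-170, -38, 20],
  [-170, -38, 40],
  [-170, -38, 60],
  [-170, -38, 60],
  [-170, -38, 60],
], turn=[-10, -20, -30, -40, -50, -60, -70, -80, -90, -91], gripper=[1, 1, 1, 1, 1, 1, 1, 1, 1, 1])

```text
time_s: 45.65
eef_pos: [465.1, -223.9, 251.4]
orientation: [[0.003, 1.0, 0.001], [1.0, -0.003, 0.0], [0.0, 0.001, -1.0]]
ft_force: [-1.2, -0.4, 0.5]
opening: -0.001
```

```bash
python3 -c "
from h import *
fr,K,R,t=cam('wrist');save('w30',fr);np.savez('w30.npz',fr=fr,K=K,R=R,t=t)
go(460,-227,90,90)
"
```

```text
t 45.7 at [ 465.3 -223.9  251.6] ang 89.8 shift [ -3.1  -5.4 161.5] dist 162.0 turn -0.2
```

View pics/w30.png

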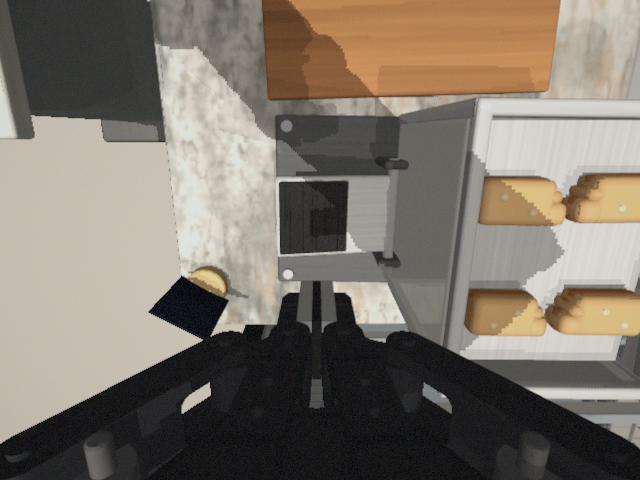

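```bash
python3 -c "
from h import *
d=np.load('w30.npz');K,R,t=d['K'],d['R'],d['t']
print('pad',pix2w([(279,182),(281,255)],K,R,t,86),pix2w([(348,180),(347,249)],K,R,t,70))
print('hinge',pix2w([(393,162),(385,262)],K,R,t,58))
"
```

```text
pad [[ 433.2 -194.2   86. ]
 [ 433.  -259.6   86. ]] [[ 493.  -194.7   70. ]
 [ 493.5 -259.3   70. ]]
hinge [[ 534.7 -180.    58. ]
 [ 532.3 -276.7   58. ]]
```

Request:
arm_command([
  [-2, -8, 40],
  [-3, -17, 90],
  [-3, -17, 130],
  [-3, -17, 155],
  [-3, -17, 158],
  [-3, -17, 158],
], turn=[0, 0, 0, 0, 0, 0], gripper=[1, 1, 1, 1, 1, 1])

```text
time_s: 46.45
eef_pos: [448.9, -227.0, 94.1]
orientation: [[0.003, 1.0, 0.001], [1.0, -0.003, -0.001], [-0.001, 0.001, -1.0]]
ft_force: [-0.4, -0.5, -0.4]
opening: -0.002
```

Request:
arm_command([
  [0, 0, 6],
  [0, 0, 12],
  [0, 0, 18],
  [0, 0, 24],
  [0, 0, 30],
  [0, 0, 36],
  [0, 0, 42],
  [0, 0, 48],
  [0, 0, 50],
  [0, 0, 50],
], turn=[0, 0, 0, 0, 0, 0, 0, 0, 0, 0], gripper=[1, 1, 1, 1, 1, 1, 1, 1, 1, 1])

```text
time_s: 47.7
eef_pos: [448.1, -226.7, 43.9]
orientation: [[0.003, 1.0, 0.0], [1.0, -0.003, 0.001], [0.001, 0.0, -1.0]]
ft_force: [-5.6, 2.1, 20.3]
opening: 0.002
```

```bash
python3 -c "
from h import *
go(448,-227,45,90);print(bot.state()['ft_force'])
fr,K,R,t=cam('wrist');save('w31',fr)
"
```

```text
t 47.7 at [ 448.1 -226.7   43.9] ang 89.9 shift [-0.3 -0.1 -1.1] dist 1.0 turn -0.1
[-5.6  2.1 20.3]
```

View pics/w31.png

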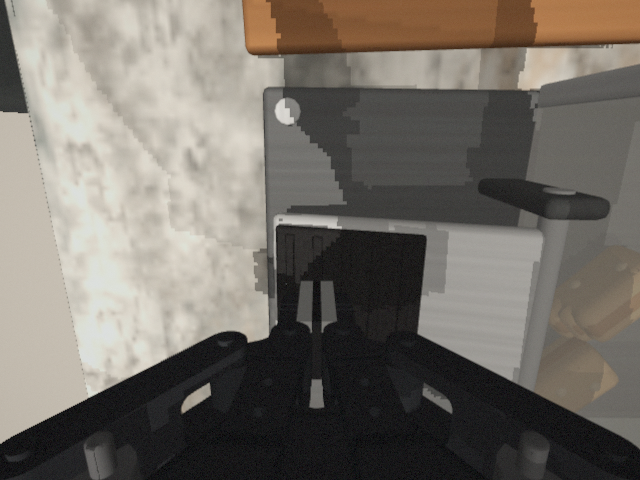

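Request:
arm_command([
  [0, 0, 2],
  [0, 0, 3],
  [0, 0, 3],
  [0, 0, 3],
  [0, 0, 3],
  [0, 0, 3],
  [0, 0, 3],
  [0, 0, 3],
  [0, 0, 3],
], turn=[0, 0, 0, 0, 0, 0, 0, 0, 0], gripper=[1, 1, 1, 1, 1, 1, 1, 1, 1])

```text
time_s: 48.88
eef_pos: [448.5, -226.8, 42.7]
orientation: [[0.003, 1.0, 0.003], [1.0, -0.003, 0.002], [0.002, 0.003, -1.0]]
ft_force: [-11.8, 8.2, 51.9]
opening: 0.003
```

```bash
python3 -c "
from h import *
fr,K,R,t=cam('wrist');save('w32',fr)
fr,K,R,t=cam('scene');save('s32',cv2.resize(fr[110:260,270:440],None,fx=4,fy=4))
"
```

```text
(no output)
```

View pics/s32.png

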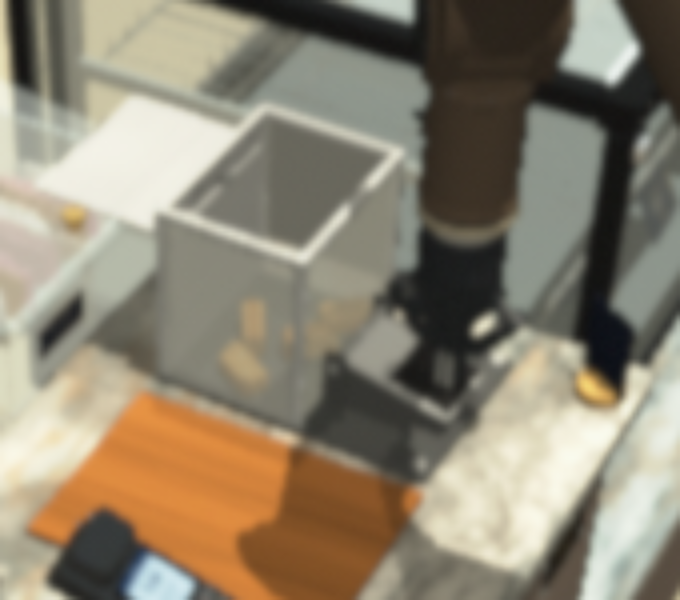

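View pics/w32.png

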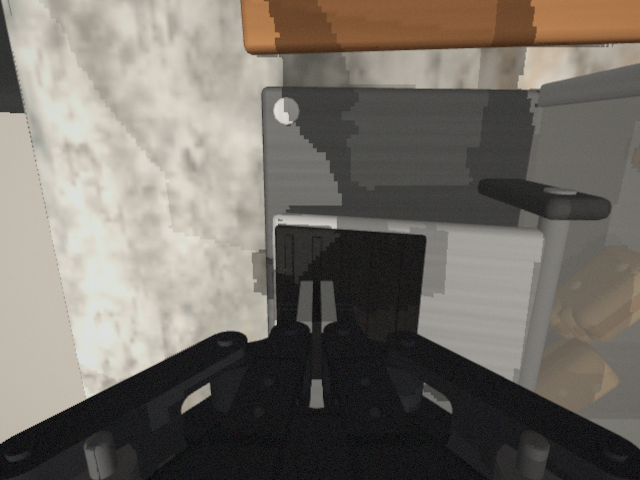

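Request:
arm_command([
  [0, 0, -4],
  [0, 0, -10],
  [0, 0, -16],
  [0, 0, -22],
  [0, 0, -28],
  [0, 0, -34],
  [0, 0, -42],
  [0, 0, -70],
  [0, 0, -120],
  [0, 0, -170],
], turn=[0, 0, 0, 0, 0, 0, 0, 0, 0, 0], gripper=[1, 1, 1, 1, 1, 1, 1, 1, 1, 1])

```text
time_s: 50.22
eef_pos: [447.7, -226.3, 211.6]
orientation: [[0.002, 1.0, -0.001], [1.0, -0.002, 0.0], [0.0, -0.001, -1.0]]
ft_force: [2.0, 0.5, -0.1]
opening: 0.004
```

Request:
arm_command([
  [30, -10, -40],
  [80, -20, -80],
  [130, -20, -100],
  [130, -20, -100],
  [130, -20, -100],
], turn=[0, 0, 0, 0, 0], gripper=[1, 1, 1, 1, 1])

```text
time_s: 50.85
eef_pos: [428.3, -96.7, 310.2]
orientation: [[0.001, 1.0, -0.0], [1.0, -0.001, 0.0], [0.0, -0.0, -1.0]]
ft_force: [0.6, 0.2, -0.2]
opening: 0.001
```

```bash
python3 -c "
from h import *
fr,K,R,t=cam('wrist');save('w33',fr)
print(bot.state()['eef_pos'])
fr,K,R,t=cam('scene');save('s33',cv2.resize(fr[110:410,200:440],None,fx=3,fy=2))
fr,K,R,t=cam('top');save('t33',fr)
"
```

```text
[428.1 -97.4 310. ]
```

View pics/w33.png

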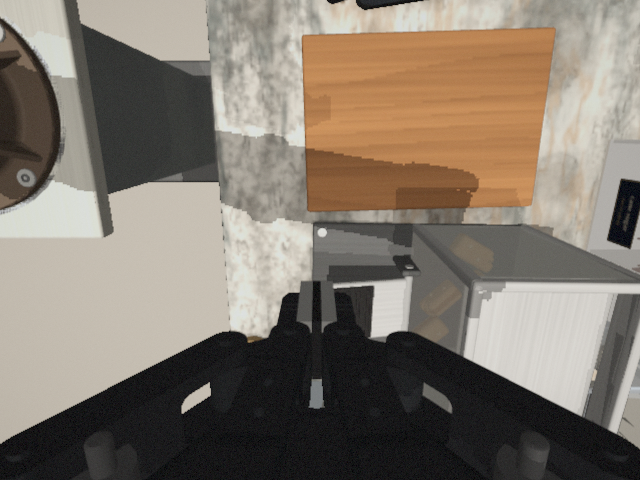

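View pics/s33.png

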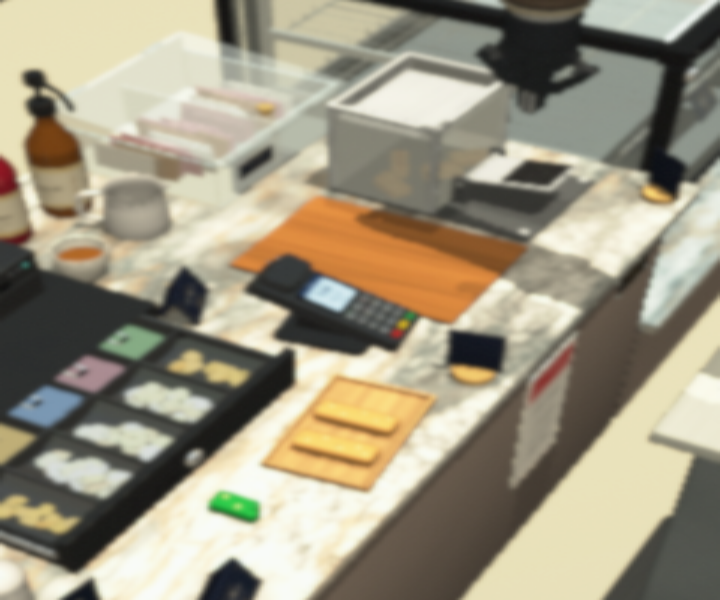

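View pics/t33.png

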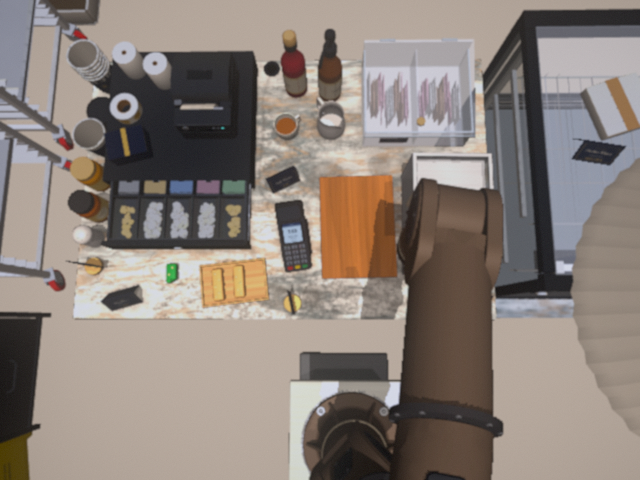

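```bash
python3 -c "
from rig import bot
print(bot.state()['ft_force']);print(bot.hand_in())"
```

```text
[ 0.70056567 -0.21666044  0.05112168]
the job is handed in; nothing more can be done
None
```

The sorting is done and the job is handed in at about 51 s of the 210 s allowed; no verdict came back.

- **Whole biscuits:** both lie flat, side by side, on the floor of the serving tray.
- **Broken biscuits:** all four short ones were laid on the shutter before I pressed the pedal. I held it at its stop for about a second. The scene picture then showed the shutter open and biscuits in the scrap space.
- **Last pictures:** the board is empty, the tray holds its two biscuits, the shutter is closed and the pedal is up. At least three of the broken biscuits can be made out through the clear walls. The number stands, tent card and green look-alike stand where they were, and the arm is clear.

Two things did not go smoothly:

- **Knocked biscuit:** one broken biscuit had been knocked off the board onto the counter. My first grip on it slipped over the top with about 17 N. I pulled it clear of the board edge by its ends and gripped it again properly.
- **Pedal force:** the fingertips read about 52 N against the pedal stop. That is under the 120 N wrist limit. The 40 N limit is stated for the arm and gripper body, and only the fingertips were meant to touch the pedal.

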